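Load and turn the staining carousel

TASK

Load the staining carousel: lower every slide carrier on the bench, the yellow one and all the blue ones, over the pins of any free place on the disc until each lies flush. Only then press the red cap of the stain bottle fully down and let it come up, and after that turn the disc by its knob clockwise, a full turn and on to the stop. Finally lift off the yellow control carrier and seat it flush on the pins of the grey drying stand, leaving the blue ones seated on the disc, the disc at its stop, and the other things on the bench where they are.

Things in the scene. Friction and masses are not known exactly. Their poses are not given: they have to be found in the camera images.
- control: Control slide carrier: white plate 116 (own x) x 76 x 10 mm, two flat glass slides fixed on it; origin at the centre of its underside. Two 14 mm through holes at own x = +-46 mm, y = 0; same either way round. A yellow grip rib on its centre: 50 mm along x, 14 mm thick along y, top 50 mm above the underside. 0.16 kg. Always present.
- carrier1: Sample slide carrier: white plate 116 (own x) x 76 x 10 mm, two flat glass slides fixed on it; origin at the centre of its underside. Two 14 mm through holes at own x = +-46 mm, y = 0; same either way round. A blue grip rib on its centre: 50 mm along x, 14 mm thick along y, top 50 mm above the underside. 0.16 kg. May be absent (one to three blue carriers are there).
- carrier2: Sample slide carrier: white plate 116 (own x) x 76 x 10 mm, two flat glass slides fixed on it; origin at the centre of its underside. Two 14 mm through holes at own x = +-46 mm, y = 0; same either way round. A blue grip rib on its centre: 50 mm along x, 14 mm thick along y, top 50 mm above the underside. 0.16 kg. May be absent (one to three blue carriers are there).
- carrier3: Sample slide carrier: white plate 116 (own x) x 76 x 10 mm, two flat glass slides fixed on it; origin at the centre of its underside. Two 14 mm through holes at own x = +-46 mm, y = 0; same either way round. A blue grip rib on its centre: 50 mm along x, 14 mm thick along y, top 50 mm above the underside. 0.16 kg. May be absent (one to three blue carriers are there).
- dock1 (a point): Place for a carrier on the disc: point midway between two steel pins, on the disc's top face (green patch), 100 mm from the axis. Axes of the disc, turning with it. Pins 12 mm thick, 28 mm high, tapered, 46 mm either side along own y; a seated carrier has its long side (own x, either way) along that axis, its underside on the disc.
- dock2 (a point): Place for a carrier on the disc: point midway between two steel pins, on the disc's top face (green patch), 100 mm from the axis. Axes of the disc, turning with it. Pins 12 mm thick, 28 mm high, tapered, 46 mm either side along own x; a seated carrier has its long side (own x, either way) along that axis, its underside on the disc.
- dock3 (a point): Place for a carrier on the disc: point midway between two steel pins, on the disc's top face (green patch), 100 mm from the axis. Axes of the disc, turning with it. Pins 12 mm thick, 28 mm high, tapered, 46 mm either side along own y; a seated carrier has its long side (own x, either way) along that axis, its underside on the disc.
- dock4 (a point): Place for a carrier on the disc: point midway between two steel pins, on the disc's top face (green patch), 100 mm from the axis. Axes of the disc, turning with it. Pins 12 mm thick, 28 mm high, tapered, 46 mm either side along own x; a seated carrier has its long side (own x, either way) along that axis, its underside on the disc.
- disc_axis (a point): Centre of the carousel's white disc (310 mm across, 13 mm thick) on its top face, 55 mm above the table. The disc turns about the vertical through this point; a low hub of 44 mm diameter stands 14 mm above the face here.
- knob (a point): Centre of the top of the carousel's upright black round turning knob: 20 mm thick, 60 mm tall above the disc, 116 mm from the disc's axis, between dock1 and dock2, riding on the disc. Its sleeve spins freely on its own spindle, so it can be held in a fixed grip all the way round.
- disc (a joint): Turning angle of the carousel disc in rad, growing clockwise seen from above; it starts between 0 and 0.6 and meets a hard stop at 6.9. Stays where it is left; about 3 N at the knob turns it.
- stand_dock (a point): Centre between the two pins of the grey drying stand (fixed block 130 x 90 x 25 mm with a yellow patch), on its top face, 25 mm above the table. Same pins as on the carousel (12 mm thick, 28 mm high), 46 mm either side of this point along its own x axis; z up.
- cap_top (a point): Centre of the top of the red sprung cap (36 mm across) of the amber stain bottle that is fixed to the bench; 146 mm above the table at rest; it is pressed straight down. A thin red spout, look only, points away from the robot.
- cap (a joint): How far the cap is pressed down, in m: 0 at rest, 0.012 fully down (about 3 N to start, 8 N fully down); it springs back by itself.
- beaker: Bystander: glass beaker, 66 mm across, 85 mm high; origin under its centre.
- reagent: Bystander: amber reagent bottle, 54 mm across, 120 mm high; origin under its centre.
- jar: Bystander: white jar with blue cap, 60 mm across, 75 mm high; origin under its centre.
- pipette: Bystander: pipette lying on the table, about 210 mm long and 22 mm thick; origin on the table under its middle.
Not all that is in view belongs to the job. Leave any pink look-alike of the control alone.

How it is judged (in metres and radians):
On the way, in this order (a step that is already met when the one before it is completed fails the run):
1. every carrier present is seated flush over the pins of a place on the disc, the disc not yet turned (((horizontal distance between control and dock1 below 0.004 m and z of control in the frame of dock1 between -0.003 and 0.003 m and angle between the x axis of control and the y axis of dock1, either way round below 0.06 rad and angle between control's own z axis and vertical below 0.05 rad) or (horizontal distance between control and dock2 below 0.004 m and z of control in the frame of dock2 between -0.003 and 0.003 m and angle between the x axis of control and the x axis of dock2, either way round below 0.06 rad and angle between control's own z axis and vertical below 0.05 rad) or (horizontal distance between control and dock3 below 0.004 m and z of control in the frame of dock3 between -0.003 and 0.003 m and angle between the x axis of control and the y axis of dock3, either way round below 0.06 rad and angle between control's own z axis and vertical below 0.05 rad) or (horizontal distance between control and dock4 below 0.004 m and z of control in the frame of dock4 between -0.003 and 0.003 m and angle between the x axis of control and the x axis of dock4, either way round below 0.06 rad and angle between control's own z axis and vertical below 0.05 rad)) and ((horizontal distance between carrier1 and dock1 below 0.004 m and z of carrier1 in the frame of dock1 between -0.003 and 0.003 m and angle between the x axis of carrier1 and the y axis of dock1, either way round below 0.06 rad and angle between carrier1's own z axis and vertical below 0.05 rad) or (horizontal distance between carrier1 and dock2 below 0.004 m and z of carrier1 in the frame of dock2 between -0.003 and 0.003 m and angle between the x axis of carrier1 and the x axis of dock2, either way round below 0.06 rad and angle between carrier1's own z axis and vertical below 0.05 rad) or (horizontal distance between carrier1 and dock3 below 0.004 m and z of carrier1 in the frame of dock3 between -0.003 and 0.003 m and angle between the x axis of carrier1 and the y axis of dock3, either way round below 0.06 rad and angle between carrier1's own z axis and vertical below 0.05 rad) or (horizontal distance between carrier1 and dock4 below 0.004 m and z of carrier1 in the frame of dock4 between -0.003 and 0.003 m and angle between the x axis of carrier1 and the x axis of dock4, either way round below 0.06 rad and angle between carrier1's own z axis and vertical below 0.05 rad)) and ((horizontal distance between carrier2 and dock1 below 0.004 m and z of carrier2 in the frame of dock1 between -0.003 and 0.003 m and angle between the x axis of carrier2 and the y axis of dock1, either way round below 0.06 rad and angle between carrier2's own z axis and vertical below 0.05 rad) or (horizontal distance between carrier2 and dock2 below 0.004 m and z of carrier2 in the frame of dock2 between -0.003 and 0.003 m and angle between the x axis of carrier2 and the x axis of dock2, either way round below 0.06 rad and angle between carrier2's own z axis and vertical below 0.05 rad) or (horizontal distance between carrier2 and dock3 below 0.004 m and z of carrier2 in the frame of dock3 between -0.003 and 0.003 m and angle between the x axis of carrier2 and the y axis of dock3, either way round below 0.06 rad and angle between carrier2's own z axis and vertical below 0.05 rad) or (horizontal distance between carrier2 and dock4 below 0.004 m and z of carrier2 in the frame of dock4 between -0.003 and 0.003 m and angle between the x axis of carrier2 and the x axis of dock4, either way round below 0.06 rad and angle between carrier2's own z axis and vertical below 0.05 rad)) and ((horizontal distance between carrier3 and dock1 below 0.004 m and z of carrier3 in the frame of dock1 between -0.003 and 0.003 m and angle between the x axis of carrier3 and the y axis of dock1, either way round below 0.06 rad and angle between carrier3's own z axis and vertical below 0.05 rad) or (horizontal distance between carrier3 and dock2 below 0.004 m and z of carrier3 in the frame of dock2 between -0.003 and 0.003 m and angle between the x axis of carrier3 and the x axis of dock2, either way round below 0.06 rad and angle between carrier3's own z axis and vertical below 0.05 rad) or (horizontal distance between carrier3 and dock3 below 0.004 m and z of carrier3 in the frame of dock3 between -0.003 and 0.003 m and angle between the x axis of carrier3 and the y axis of dock3, either way round below 0.06 rad and angle between carrier3's own z axis and vertical below 0.05 rad) or (horizontal distance between carrier3 and dock4 below 0.004 m and z of carrier3 in the frame of dock4 between -0.003 and 0.003 m and angle between the x axis of carrier3 and the x axis of dock4, either way round below 0.06 rad and angle between carrier3's own z axis and vertical below 0.05 rad)) and value of joint disc below 3 rad), for 0.2 s.
2. the cap of the stain bottle is pressed fully down, the disc not yet turned (value of joint cap above 0.009 m and value of joint disc below 3 rad), for 0.05 s.
3. the cap has come up again (value of joint cap below 0.003 m), for 0.1 s.
4. the disc has been turned clockwise to its stop with every carrier seated on it (value of joint disc above 6.7 rad and ((horizontal distance between control and dock1 below 0.004 m and z of control in the frame of dock1 between -0.003 and 0.003 m and angle between the x axis of control and the y axis of dock1, either way round below 0.06 rad and angle between control's own z axis and vertical below 0.05 rad) or (horizontal distance between control and dock2 below 0.004 m and z of control in the frame of dock2 between -0.003 and 0.003 m and angle between the x axis of control and the x axis of dock2, either way round below 0.06 rad and angle between control's own z axis and vertical below 0.05 rad) or (horizontal distance between control and dock3 below 0.004 m and z of control in the frame of dock3 between -0.003 and 0.003 m and angle between the x axis of control and the y axis of dock3, either way round below 0.06 rad and angle between control's own z axis and vertical below 0.05 rad) or (horizontal distance between control and dock4 below 0.004 m and z of control in the frame of dock4 between -0.003 and 0.003 m and angle between the x axis of control and the x axis of dock4, either way round below 0.06 rad and angle between control's own z axis and vertical below 0.05 rad)) and ((horizontal distance between carrier1 and dock1 below 0.004 m and z of carrier1 in the frame of dock1 between -0.003 and 0.003 m and angle between the x axis of carrier1 and the y axis of dock1, either way round below 0.06 rad and angle between carrier1's own z axis and vertical below 0.05 rad) or (horizontal distance between carrier1 and dock2 below 0.004 m and z of carrier1 in the frame of dock2 between -0.003 and 0.003 m and angle between the x axis of carrier1 and the x axis of dock2, either way round below 0.06 rad and angle between carrier1's own z axis and vertical below 0.05 rad) or (horizontal distance between carrier1 and dock3 below 0.004 m and z of carrier1 in the frame of dock3 between -0.003 and 0.003 m and angle between the x axis of carrier1 and the y axis of dock3, either way round below 0.06 rad and angle between carrier1's own z axis and vertical below 0.05 rad) or (horizontal distance between carrier1 and dock4 below 0.004 m and z of carrier1 in the frame of dock4 between -0.003 and 0.003 m and angle between the x axis of carrier1 and the x axis of dock4, either way round below 0.06 rad and angle between carrier1's own z axis and vertical below 0.05 rad)) and ((horizontal distance between carrier2 and dock1 below 0.004 m and z of carrier2 in the frame of dock1 between -0.003 and 0.003 m and angle between the x axis of carrier2 and the y axis of dock1, either way round below 0.06 rad and angle between carrier2's own z axis and vertical below 0.05 rad) or (horizontal distance between carrier2 and dock2 below 0.004 m and z of carrier2 in the frame of dock2 between -0.003 and 0.003 m and angle between the x axis of carrier2 and the x axis of dock2, either way round below 0.06 rad and angle between carrier2's own z axis and vertical below 0.05 rad) or (horizontal distance between carrier2 and dock3 below 0.004 m and z of carrier2 in the frame of dock3 between -0.003 and 0.003 m and angle between the x axis of carrier2 and the y axis of dock3, either way round below 0.06 rad and angle between carrier2's own z axis and vertical below 0.05 rad) or (horizontal distance between carrier2 and dock4 below 0.004 m and z of carrier2 in the frame of dock4 between -0.003 and 0.003 m and angle between the x axis of carrier2 and the x axis of dock4, either way round below 0.06 rad and angle between carrier2's own z axis and vertical below 0.05 rad)) and ((horizontal distance between carrier3 and dock1 below 0.004 m and z of carrier3 in the frame of dock1 between -0.003 and 0.003 m and angle between the x axis of carrier3 and the y axis of dock1, either way round below 0.06 rad and angle between carrier3's own z axis and vertical below 0.05 rad) or (horizontal distance between carrier3 and dock2 below 0.004 m and z of carrier3 in the frame of dock2 between -0.003 and 0.003 m and angle between the x axis of carrier3 and the x axis of dock2, either way round below 0.06 rad and angle between carrier3's own z axis and vertical below 0.05 rad) or (horizontal distance between carrier3 and dock3 below 0.004 m and z of carrier3 in the frame of dock3 between -0.003 and 0.003 m and angle between the x axis of carrier3 and the y axis of dock3, either way round below 0.06 rad and angle between carrier3's own z axis and vertical below 0.05 rad) or (horizontal distance between carrier3 and dock4 below 0.004 m and z of carrier3 in the frame of dock4 between -0.003 and 0.003 m and angle between the x axis of carrier3 and the x axis of dock4, either way round below 0.06 rad and angle between carrier3's own z axis and vertical below 0.05 rad))), for 0.2 s.
5. the yellow control carrier is seated flush on the drying stand (horizontal distance between control and stand_dock below 0.004 m and z of control in the frame of stand_dock between -0.003 and 0.003 m and angle between the x axis of control and the x axis of stand_dock, either way round below 0.06 rad and angle between control's own z axis and vertical below 0.05 rad), for 0.2 s.
At the end, for the whole second after the job is handed in: The yellow carrier is flush on the drying stand and all blue carriers present are flush on places of the disc (within 4 mm of centre, 3 mm of height, 0.06 rad), the disc is at its stop (above 6.6 rad), the cap is up (under 3 mm), all at rest (all of step 5 and ((horizontal distance between carrier1 and dock1 below 0.004 m and z of carrier1 in the frame of dock1 between -0.003 and 0.003 m and angle between the x axis of carrier1 and the y axis of dock1, either way round below 0.06 rad and angle between carrier1's own z axis and vertical below 0.05 rad) or (horizontal distance between carrier1 and dock2 below 0.004 m and z of carrier1 in the frame of dock2 between -0.003 and 0.003 m and angle between the x axis of carrier1 and the x axis of dock2, either way round below 0.06 rad and angle between carrier1's own z axis and vertical below 0.05 rad) or (horizontal distance between carrier1 and dock3 below 0.004 m and z of carrier1 in the frame of dock3 between -0.003 and 0.003 m and angle between the x axis of carrier1 and the y axis of dock3, either way round below 0.06 rad and angle between carrier1's own z axis and vertical below 0.05 rad) or (horizontal distance between carrier1 and dock4 below 0.004 m and z of carrier1 in the frame of dock4 between -0.003 and 0.003 m and angle between the x axis of carrier1 and the x axis of dock4, either way round below 0.06 rad and angle between carrier1's own z axis and vertical below 0.05 rad)) and ((horizontal distance between carrier2 and dock1 below 0.004 m and z of carrier2 in the frame of dock1 between -0.003 and 0.003 m and angle between the x axis of carrier2 and the y axis of dock1, either way round below 0.06 rad and angle between carrier2's own z axis and vertical below 0.05 rad) or (horizontal distance between carrier2 and dock2 below 0.004 m and z of carrier2 in the frame of dock2 between -0.003 and 0.003 m and angle between the x axis of carrier2 and the x axis of dock2, either way round below 0.06 rad and angle between carrier2's own z axis and vertical below 0.05 rad) or (horizontal distance between carrier2 and dock3 below 0.004 m and z of carrier2 in the frame of dock3 between -0.003 and 0.003 m and angle between the x axis of carrier2 and the y axis of dock3, either way round below 0.06 rad and angle between carrier2's own z axis and vertical below 0.05 rad) or (horizontal distance between carrier2 and dock4 below 0.004 m and z of carrier2 in the frame of dock4 between -0.003 and 0.003 m and angle between the x axis of carrier2 and the x axis of dock4, either way round below 0.06 rad and angle between carrier2's own z axis and vertical below 0.05 rad)) and ((horizontal distance between carrier3 and dock1 below 0.004 m and z of carrier3 in the frame of dock1 between -0.003 and 0.003 m and angle between the x axis of carrier3 and the y axis of dock1, either way round below 0.06 rad and angle between carrier3's own z axis and vertical below 0.05 rad) or (horizontal distance between carrier3 and dock2 below 0.004 m and z of carrier3 in the frame of dock2 between -0.003 and 0.003 m and angle between the x axis of carrier3 and the x axis of dock2, either way round below 0.06 rad and angle between carrier3's own z axis and vertical below 0.05 rad) or (horizontal distance between carrier3 and dock3 below 0.004 m and z of carrier3 in the frame of dock3 between -0.003 and 0.003 m and angle between the x axis of carrier3 and the y axis of dock3, either way round below 0.06 rad and angle between carrier3's own z axis and vertical below 0.05 rad) or (horizontal distance between carrier3 and dock4 below 0.004 m and z of carrier3 in the frame of dock4 between -0.003 and 0.003 m and angle between the x axis of carrier3 and the x axis of dock4, either way round below 0.06 rad and angle between carrier3's own z axis and vertical below 0.05 rad)) and value of joint disc above 6.6 rad and value of joint cap below 0.003 m and linear speed of each of control, carrier1, carrier2, carrier3 below 0.02 m/s); the robot touches nothing.
It fails at once if a bystander is shoved more than 30 mm or tipped over (distance of any of beaker, reagent, jar, pipette from where it was at the start of the episode above 0.03 m or angle between any of beaker, reagent, jar, pipette's own z axis and vertical above 0.5 rad).
Of carrier1, carrier2, carrier3 only 1 to 3 are there at a start; the rules pass over those that are not, and their reading is None.
At some moment in a run one of control, carrier1, carrier2, carrier3 may be knocked a few centimetres aside while the robot is not near it.
Once in a run the grip may slacken for a moment while it holds something.
It also fails if it takes over 210 s, if anything falls off the work surface, if the arm or the gripper's body presses on something with over 40 N, if the wrist force passes 120 N, or if a joint passes its speed limit or range.

ROBOT

A 6-joint arm with a two-finger parallel gripper is mounted at the origin on the work surface. World frame = base frame: x ahead of the robot, y to its left, z up, the work surface at z = 0. Lengths are in mm, angles in rad, forces in N, time in s.
With the tool pointing down it reaches from about 350 to 775 mm from the base axis. Payload 7.3 kg.
Tool frame: the origin (TCP) lies between the finger pads; the fingertips stand 22 mm ahead of it and the grasp point (between the pads) lies 3 mm ahead of it; z points along the fingers, x is the direction in which the jaws open and shut, and the axes are right-handed (so a half turn about z gives the same grasp; the last joint's range is limited). The gripper opens to 92 mm and grips with 3 to 60 N. Pads are 19 mm wide; open, the fingers measure 130 mm over their backs; the gripper's body (75 mm by 190 mm) begins 47 mm behind the grasp point.
Start: joints at [1.121, 0.342, 1.524, -0, 1.275, -0.146], TCP at [157.037, 500.981, 248.741] pointing down, gripper open.
Joint ranges: [-2.53, 2.53], [-0.77, 2.02], [0.04, 2.7], [-1, 4.14], [0.28, 2.66], [-3.11, 3.11]. Speed limits (rad/s): [2.57, 2.57, 3.14, 3.14, 3.14, 3.14].

INTERFACE

Orientations are given as [roll, pitch, yaw] about the fixed x, y, z axes, in that order (R = Rz(yaw) Ry(pitch) Rx(roll)).
In Python, from plant import * gives the robot as it stands. The module is installed in compiled form; this text tells all that it offers.
- The arm moves only by the shell command python3 -m handwheel 'ROWS' [OPENING]. ROWS is a JSON object of lists of equal length, an entry for each row: "translation": the shift along the world's x, y, z in units of 15 cm (1.0 is 15 cm), a list of three; "twist": the turn about the world's z in units of 90 degrees (1.0 is 90 degrees). In form: {"translation": [[tx, ty, tz], ...], "twist": [twist, ...]}. A call has exactly 8 rows; each row shifts and turns the pose as measured when the row begins; what a row does not reach is not made up. A row lasts 1/8 s, in which the tool goes at most 62.5 mm and 10.7 degrees, less where a joint would pass 70% of its speed; a pose out of reach is approached as far as the arm can. A call with a number of a shift or a turn outside -1 to 1 is refused whole. A call with a gripper value outside its range is refused whole. OPENING is the closure in counts, from 0 (fully open) to 255 (shut), set as the call begins (- or left out, the last holds). The fingers move at their own pace and stop on an object; the grip force is fixed at half the most. Time passes only in rows, so rows that do not move let the fingers close, or fill a call up. It gives the time, the measured TCP pose, the force and the opening at its end, in the units of the state.
- get_obs(): the state, without advancing time (a new reading comes with each control period).
- capture(name): name is "side" or "top"; returns a dict with "img" (480x640x3 uint8, red, green, blue), "vertical_fov" (degrees; the focal length in pixels is half the picture's height over the tangent of half this angle, whatever the lens; pixels are square), "cx", "cy" (the principal point, pixels), "distortion" ([k1, k2, p1, p2, k3] as OpenCV has them; the pictures are not rectified), "world_from_camera" (4x4, takes a point from camera to world coordinates). Camera axes: x right, y up, looking along -z (the intrinsics and any distortion apply to the point x, -y, -z); pixel columns grow to the right and rows downward; lengths in mm; the calibration is good to about 2 mm. A picture is of the moment at which its call begins. There is no depth.
- close_job(): hands the job in, once; it reports no verdict.
Trained networks look in the newest picture that a camera, given by its name, has taken for a name from the list of things; names that differ only in an ending like _2 or _b are one class to them, and where a whole thing is asked for, a point or a joint stands for the part that bears it (a point fixed in the world has none). Each returns a list of dicts, best first, with "score" (0 to 1); they miss things now and then, are a little off and sometimes report something else, mostly with a low value. They report only what shows in the picture. A call takes as long as a camera call. They do not tell look-alikes from the thing itself.
- search_frame(camera, label): "position" ([x, y, z] in mm, in the coordinates of the camera as it stood for that picture, good to about 4 mm: the middle of the surface that is visible of it).
- spot_point(camera, label): "position" ([x, y, z] in mm, in the coordinates of the camera as it stood for that picture, good to about 4 mm: a listed point, or the origin of a listed thing).
The state is a dict: "time": time; "joint_positions": joint angles; "dq": joint speeds; "tau": joint torques, N m; "tool_pos": TCP position; "tcp_rot": TCP orientation; "contact_force": force on the tool from outside, world axes, zero at the start; "moment": the same for the moment, N m; "grip_width": finger opening in mm.
Only numpy, scipy, OpenCV 4.12 (cv2) and the standard library are available. Lean on these libraries where they do the work, as an engineer would, in place of code of your own. Each camera call takes 0.05 s, during which the arm holds its last target.

## Working session

There is one attempt and no reset: what is moved stays moved. The work goes in short steps, Python scripts to look and compute and a shell command to move; the robot and the scene stay as the last step left them, time stands still between calls to the robot, and variables do not carry over. Pictures are saved under pics/ and viewed, and the job is handed in when it is done.

```bash
mkdir -p pics; ls; cat > h.py <<'E'
from plant import *
import numpy as np, cv2
def shot(cam,name):
    c=capture(cam); cv2.imwrite(f'pics/{name}.png',c['img'][:,:,::-1]); return c
def K(c):
    f=240/np.tan(np.radians(c['vertical_fov'])/2)
    return np.array([[f,0,c['cx']],[0,f,c['cy']],[0,0,1]])
def W(c,p):
    return (c['world_from_camera']@np.append(p,1))[:3]
def ray(c,u,v):
    n=cv2.undistortPoints(np.array([[[u,v]]],float),K(c),np.array(c['distortion']))[0,0]
    R=c['world_from_camera']; d=R[:3,:3]@np.array([n[0],-n[1],-1]); return R[:3,3],d
def onz(c,u,v,z):
    o,d=ray(c,u,v); return o+d*(z-o[2])/d[2]
def proj(c,P):
    M=np.linalg.inv(c['world_from_camera']); p=M[:3,:3]@np.array(P,float)+M[:3,3]
    q=np.array([[p[0],-p[1],-p[2]]]); return cv2.projectPoints(q,np.zeros(3),np.zeros(3),K(c),np.array(c['distortion']))[0][0,0]
E
python3 - <<'E'
from h import *
o=get_obs(); print(o)
for n in('top','side'):
    c=shot(n,n+'0'); print(n,c['vertical_fov'],c['cx'],c['cy'],c['distortion'],c['world_from_camera'].round(3).tolist())
    for l in ['control','carrier1','dock1','dock2','dock3','dock4','disc_axis','knob','stand_dock','cap_top','beaker','reagent','jar','pipette']:
        r=spot_point(n,l); print(l,[(W(c,x['position']).round(0).tolist(),round(x['score'],2)) for x in r[:5]])
print(get_obs()['time'])
E
```

```text
pics
{'time': 0.0, 'joint_positions': array([ 1.12100787e+00,  3.42700476e-01,  1.52499576e+00, -1.46855460e-05,
        1.27540049e+00, -1.46023600e-01]), 'dq': array([ 5.83626942e-04, -3.98612841e-04, -7.22429027e-05, -1.44054971e-03,
       -3.30955872e-03,  7.81485791e-04]), 'tau': array([-2.53816552e-04, -4.31237519e+01, -2.44215328e+01,  7.17201247e-02,
        5.59447089e-02, -7.49255651e-05]), 'tool_pos': array([156.86897732, 500.63243473, 248.06390464]), 'tcp_rot': array([-3.14138770e+00,  1.49010895e-03,  1.26703591e+00]), 'contact_force': array([ 0.61591725, -0.06763162,  0.38569345]), 'moment': array([ 0.0392578 , -0.03678447,  0.00692504]), 'grip_width': 91.90514042951557}
top 44.414832542531784 324.8916211423983 248.68489923663867 [0.04204288 0.         0.         0.         0.        ] [[-0.024, 0.983, -0.181, 204.144], [-1.0, -0.026, -0.012, 58.04], [-0.016, 0.18, 0.983, 1724.032], [0.0, 0.0, 0.0, 1.0]]
control [([303.0, 536.0, 2.0], 0.72), ([620.0, 228.0, -5.0], 0.66), ([427.0, 361.0, 25.0], 0.42)]
carrier1 [([453.0, 236.0, 1.0], 0.63), ([602.0, 128.0, 4.0], 0.55)]
d
[... 1404 characters left out ...]
ock3 [([511.0, -249.0, 49.0], 0.87), ([469.0, -112.0, 53.0], 0.85), ([602.0, -68.0, 56.0], 0.66), ([647.0, -200.0, 54.0], 0.63)]
dock4 [([511.0, -249.0, 49.0], 0.87), ([469.0, -112.0, 53.0], 0.85), ([602.0, -68.0, 56.0], 0.66), ([647.0, -200.0, 54.0], 0.63)]
disc_axis [([561.0, -159.0, 58.0], 0.68), ([470.0, -111.0, 53.0], 0.58)]
knob [([668.0, -125.0, 114.0], 0.77), ([562.0, -161.0, 60.0], 0.18)]
stand_dock [([431.0, 358.0, 23.0], 0.58), ([564.0, -159.0, 62.0], 0.4)]
cap_top [([435.0, -410.0, 142.0], 0.59)]
beaker [([712.0, 369.0, 1.0], 0.85)]
reagent []
jar [([304.0, -271.0, 1.0], 0.75), ([670.0, -125.0, 112.0], 0.66), ([433.0, 355.0, 24.0], 0.27)]
pipette [([290.0, 260.0, 4.0], 0.62)]
1.5
```

View pics/top0.png

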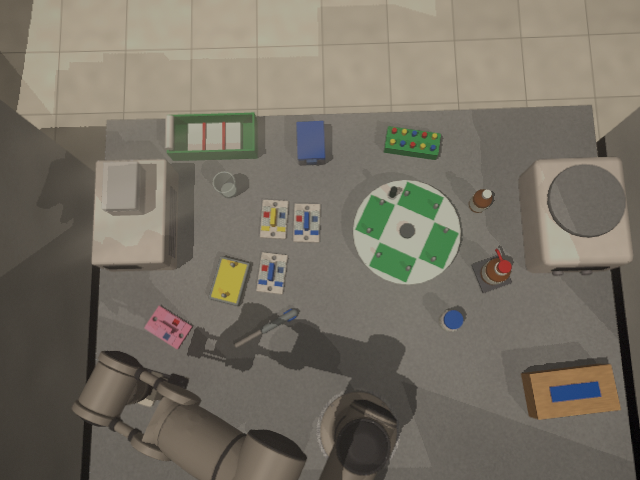

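View pics/side0.png

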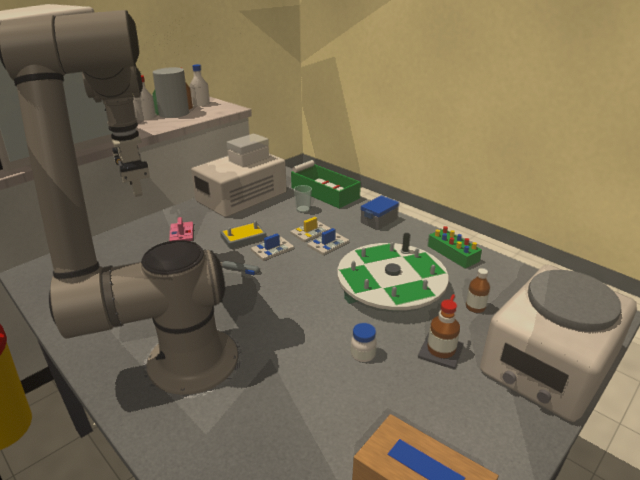

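```bash
python3 - <<'E'
import cv2
t=cv2.imread('pics/top0.png'); s=cv2.imread('pics/side0.png')
a=cv2.resize(t[185:305,200:330],None,fx=6,fy=6,interpolation=3)[:600]; 
cv2.imwrite('pics/c1.png',cv2.resize(t[190:310,200:340],(700,600),interpolation=3))
cv2.imwrite('pics/c2.png',cv2.resize(t[170:290,345:485],(700,600),interpolation=3))
cv2.imwrite('pics/c3.png',cv2.resize(s[200:320,210:370],(800,600),interpolation=3))
cv2.imwrite('pics/c4.png',cv2.resize(s[220:320,325:458],(798,600),interpolation=3))
E
```

```text
(no output)
```

View pics/c1.png

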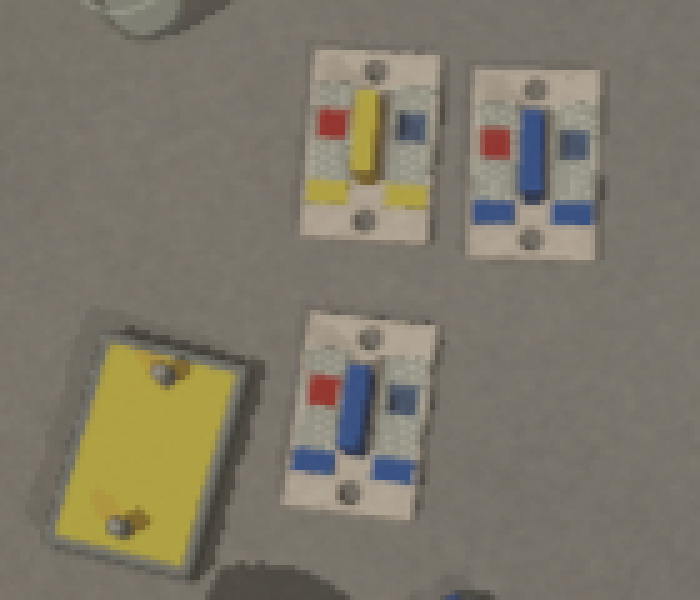

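View pics/c2.png

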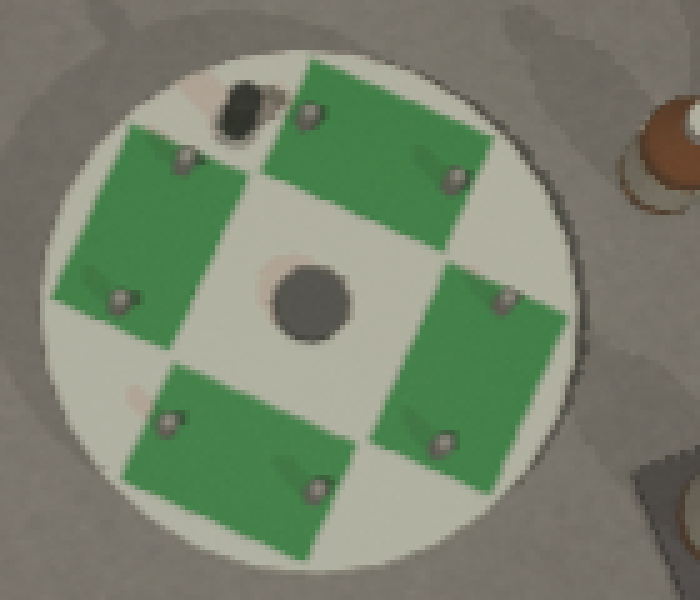

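View pics/c3.png

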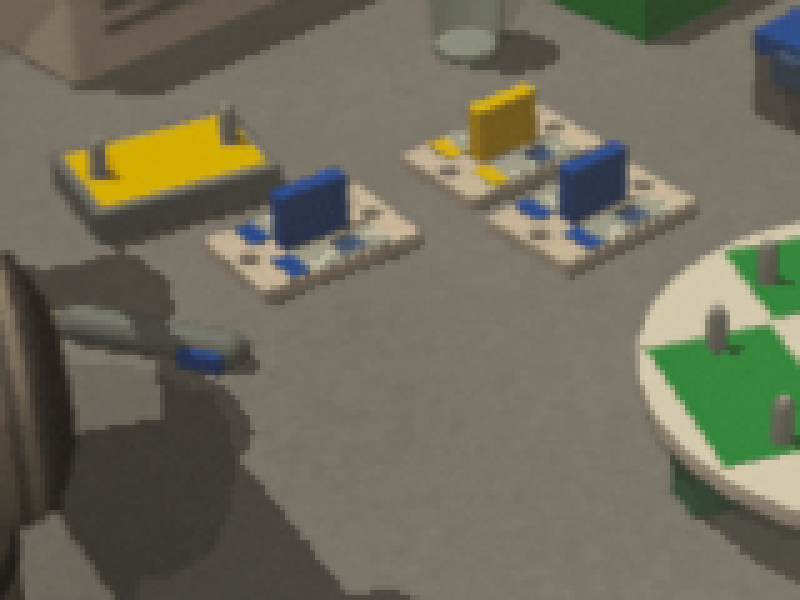

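View pics/c4.png

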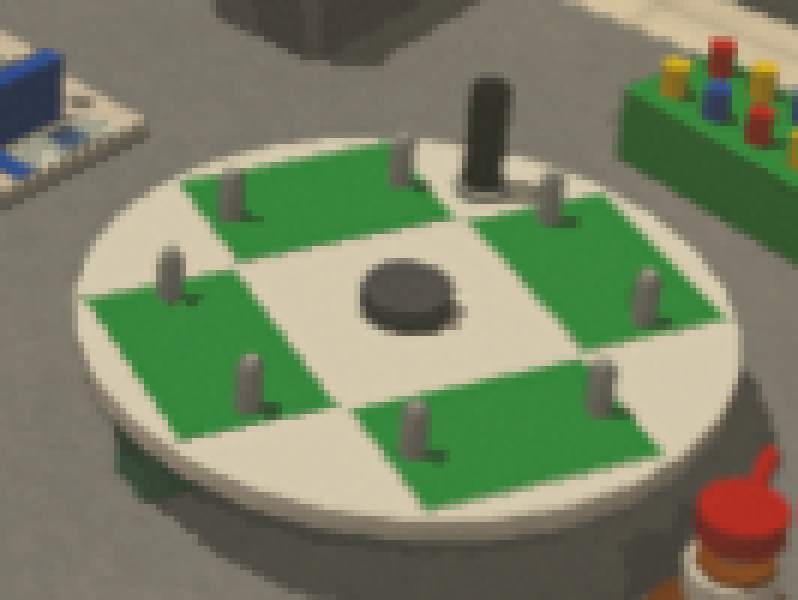

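```bash
cat >> h.py <<'E'
def rect(c,x0,x1,y0,y1,z,s):
    # image: col grows with -y (from y1 to y0), row grows with -x ; s px/mm
    w=int((y1-y0)*s);hh=int((x1-x0)*s)
    cols,rows=np.meshgrid(np.arange(w),np.arange(hh))
    P=np.stack([x1-rows.ravel()/s,y1-cols.ravel()/s,np.full(w*hh,z)],1).astype(float)
    M=np.linalg.inv(c['world_from_camera']); p=P@M[:3,:3].T+M[:3,3]
    q=cv2.projectPoints(np.ascontiguousarray(p*[1,-1,-1]),np.zeros(3),np.zeros(3),K(c),np.array(c['distortion']))[0].reshape(hh,w,2).astype(np.float32)
    return cv2.remap(c['img'],q[...,0],q[...,1],cv2.INTER_CUBIC)
E
python3 - <<'E'
from h import *
import pickle
cs={n:capture(n) for n in('top','side')}; pickle.dump(cs,open('cs.pkl','wb'))
for n,c in cs.items():
    im=rect(c,400,720,-320,0,55,1.5)
    hsv=cv2.cvtColor(im,cv2.COLOR_RGB2HSV)
    m=cv2.inRange(hsv,(45,90,40),(80,255,255)); m=cv2.morphologyEx(m,cv2.MORPH_OPEN,np.ones((5,5)))
    m=cv2.morphologyEx(m,cv2.MORPH_CLOSE,np.ones((5,5)))
    cn,_=cv2.findContours(m,0,2); 
    for q in cn:
        if cv2.contourArea(q)<500: continue
        (u,v),(a,b),ang=cv2.minAreaRect(q)
        print(n,'patch',round(720-v/1.5,1),round(0-u/1.5,1),round(a/1.5,1),round(b/1.5,1),round(ang,1))
    cv2.imwrite(f'pics/rd_{n}.png',im[:,:,::-1])
    im=rect(c,380,700,60,440,10,1.5); cv2.imwrite(f'pics/rc_{n}.png',im[:,:,::-1])
E
```

```text
top patch 467.0 -114.6 113.1 73.4 26.2
top patch 512.4 -248.5 73.2 113.6 26.3
top patch 601.0 -69.2 73.4 113.6 26.2
top patch 646.4 -203.1 113.2 73.9 26.2
side patch 469.1 -114.1 114.8 74.8 26.6
side patch 514.7 -247.9 74.2 115.1 26.6
side patch 602.9 -68.3 74.8 114.3 25.9
side patch 648.6 -202.3 114.7 74.4 26.0
```

View pics/rc_top.png

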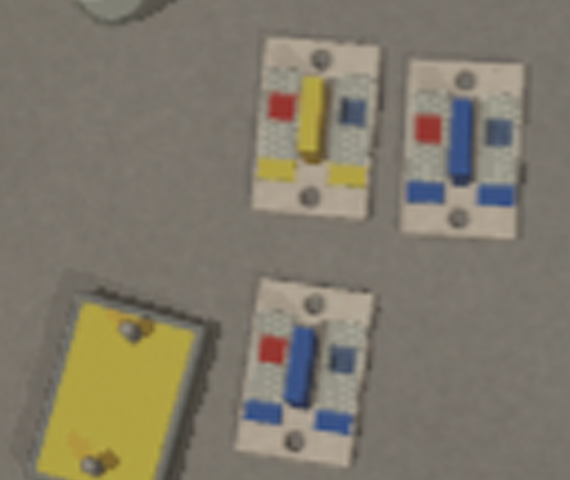

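View pics/rc_side.png

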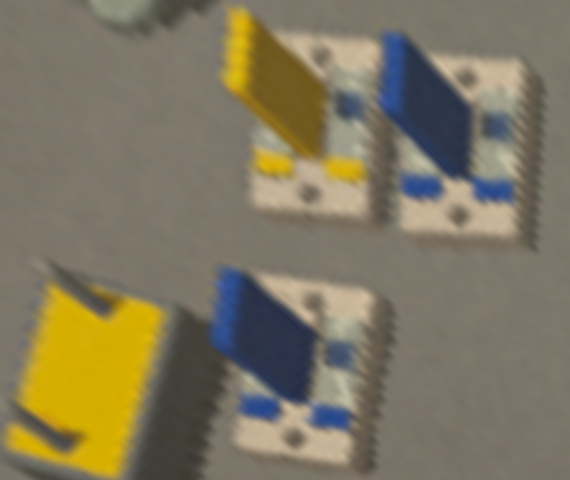

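View pics/rd_top.png

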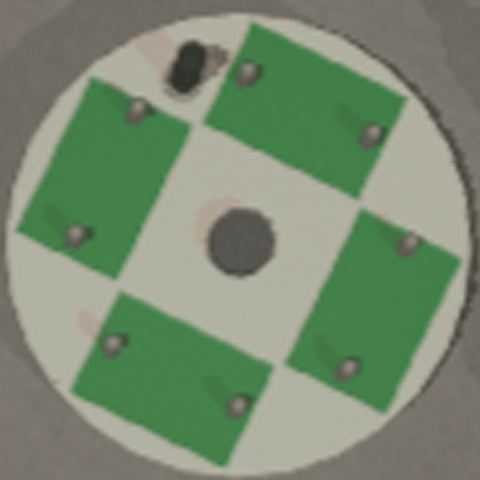

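```bash
python3 -m handwheel '{"translation":[[0.36,-0.21,0],[0.36,-0.21,0],[0.36,-0.21,0],[0.36,-0.21,0],[0.36,-0.21,0],[0.36,-0.21,0],[0.36,-0.21,0],[0,0,0]],"twist":[0.07,0.07,0,0,0,0,0,0]}' 140
```

```text
time: 2.6
tool_pos: [537.6, 277.0, 248.6]
tcp_rot: [3.14, -0.003, 1.499]
contact_force: [-0.6, 0.8, -0.2]
grip_width: 41.3
```

```bash
python3 -m handwheel '{"translation":[[0.263,-0.158,0],[0.263,-0.158,0],[0,0,-0.3],[0,0,-0.3],[0,0,-0.27],[0,0,0],[0,0,0],[0,0,0]],"twist":[-0.006,0,0,0,0,0,0,0]}' 140
python3 - <<'E'
from h import *
print(get_obs()['tool_pos'],get_obs()['tcp_rot'])
c=shot('side','s1'); im=cv2.imread('pics/s1.png'); cv2.imwrite('pics/s1c.png',cv2.resize(im[150:290,210:390],(771,600),interpolation=3))
c=shot('top','t1'); im=cv2.imread('pics/t1.png'); cv2.imwrite('pics/t1c.png',cv2.resize(im[170:290,210:370],(800,600),interpolation=3))
E
```

```text
time: 3.6
tool_pos: [616.6, 232.9, 119.4]
tcp_rot: [3.136, -0.007, 1.492]
contact_force: [-0.3, 1.0, -0.0]
grip_width: 41.3
[616.55338475 232.89471644 119.38637023] [ 3.1356021  -0.00666754  1.49218535]
```

View pics/s1c.png

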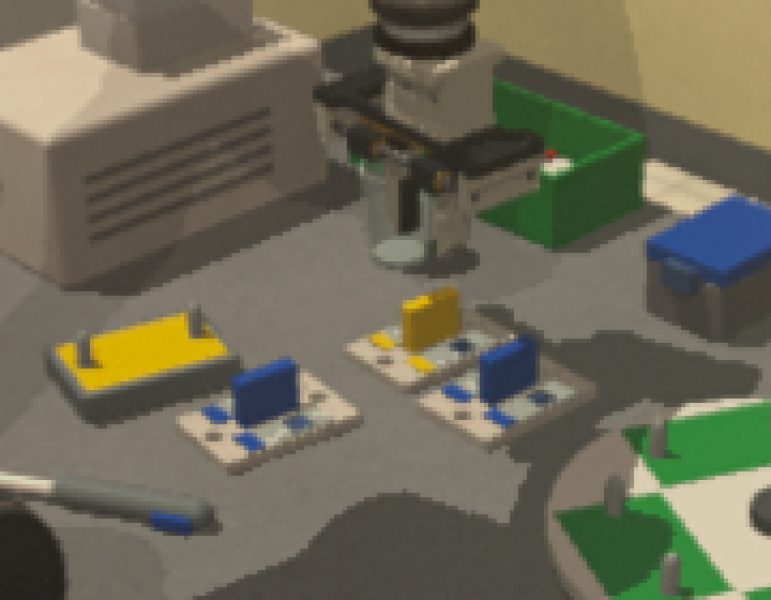

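View pics/t1c.png

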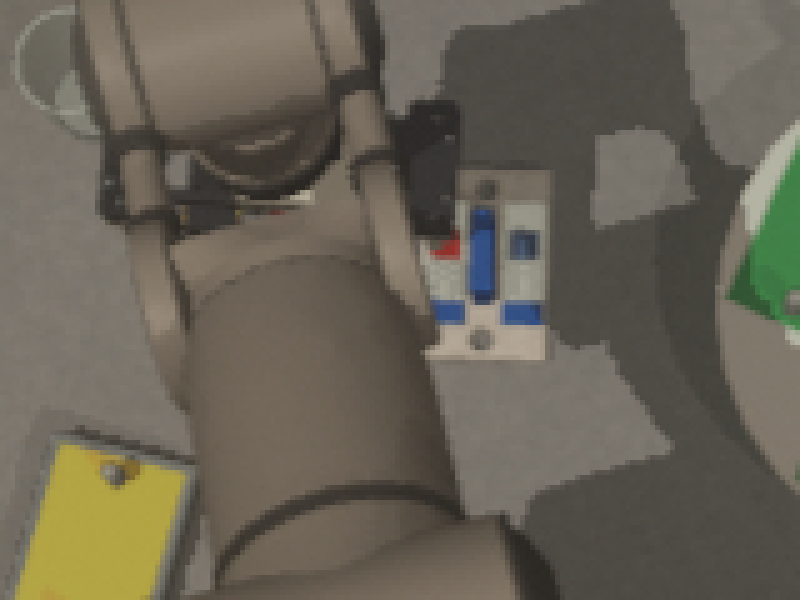

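```bash
python3 -m handwheel '{"translation":[[0,-0.02,-0.1],[0,0,-0.15],[0,0,-0.15],[0,0,-0.1],[0,0,-0.05],[0,0,0],[0,0,0],[0,0,0]],"twist":[0,0,0,0,0,0,0,0]}' 140
python3 - <<'E'
from h import *
print(get_obs()['tool_pos'],get_obs()['tcp_rot'])
c=shot('side','s2'); im=cv2.imread('pics/s2.png'); cv2.imwrite('pics/s2c.png',cv2.resize(im[190:290,230:363],(798,600),interpolation=3))
E
```

```text
time: 4.7
tool_pos: [618.3, 229.0, 35.8]
tcp_rot: [3.129, -0.008, 1.491]
contact_force: [-0.5, 0.5, 0.3]
grip_width: 41.2
[618.27054288 229.00706862  35.80493243] [ 3.12937554 -0.0084744   1.49134535]
```

View pics/s2c.png

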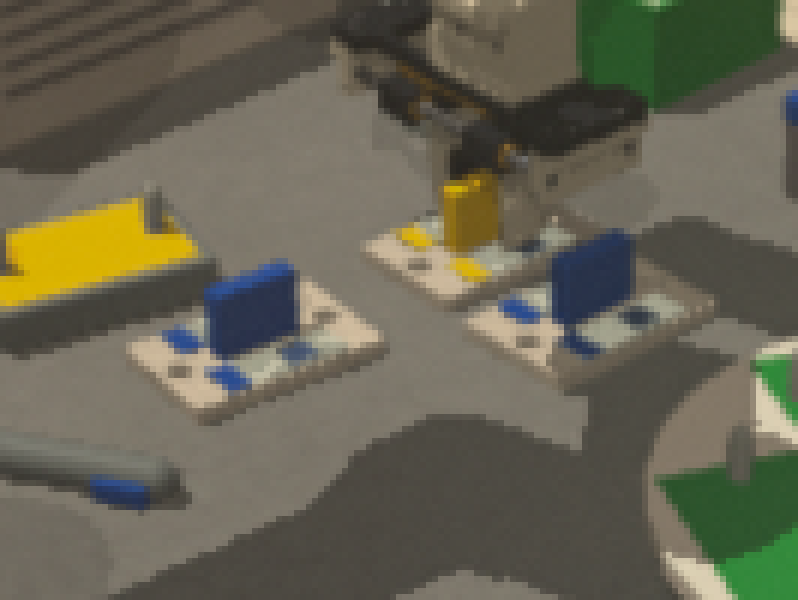

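```bash
python3 -m handwheel '{"translation":[[0,0,0],[0,0,0],[0,0,0],[0,0,0],[0,0,0],[0,0,0],[0,0,0],[0,0,0]],"twist":[0,0,0,0,0,0,0,0]}' 255
python3 -m handwheel '{"translation":[[0,0,0.1],[0,0,0.2],[0,0,0.3],[0,0,0.3],[0,0,0],[0,0,0],[0,0,0],[0,0,0]],"twist":[0,0,0,0,0,0,0,0]}'
```

```text
time: 5.75
tool_pos: [618.7, 229.1, 37.1]
tcp_rot: [3.128, -0.009, 1.491]
contact_force: [0.2, 0.1, 1.2]
grip_width: 14.1
time: 6.75
tool_pos: [615.7, 228.6, 174.7]
tcp_rot: [3.135, -0.007, 1.492]
contact_force: [-0.3, 0.3, -1.9]
grip_width: 14.0
```

```bash
python3 -m handwheel '{"translation":[[-0.013,-0.331,0],[-0.013,-0.331,0],[-0.013,-0.331,0],[-0.013,-0.331,0],[-0.013,-0.331,0],[-0.013,-0.331,0],[0,0,0],[0,0,0]],"twist":[-0.04,-0.04,-0.04,-0.04,-0.04,-0.04,0,0]}'
python3 - <<'E'
from h import *
print(get_obs()['tool_pos'],get_obs()['tcp_rot'])
c=shot('side','s3'); im=cv2.imread('pics/s3.png'); cv2.imwrite('pics/s3c.png',cv2.resize(im[160:310,320:470],(600,600),interpolation=3))
c=shot('top','t3'); im=cv2.imread('pics/t3.png'); cv2.imwrite('pics/t3c.png',cv2.resize(im[170:290,345:485],(700,600),interpolation=3))
E
```

```text
time: 7.75
tool_pos: [599.7, -76.9, 166.8]
tcp_rot: [-3.137, -0.005, 1.104]
contact_force: [-0.6, 0.1, -1.5]
grip_width: 13.8
[599.74616556 -76.93002575 166.75026641] [-3.13663608 -0.00450822  1.10429143]
```

View pics/s3c.png

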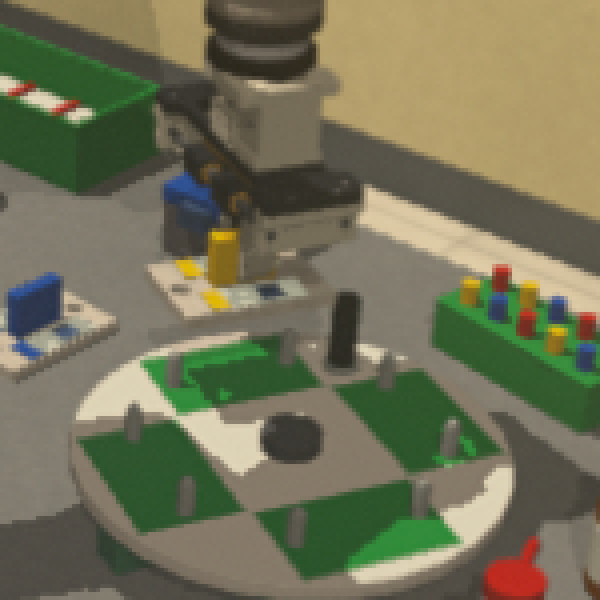

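View pics/t3c.png

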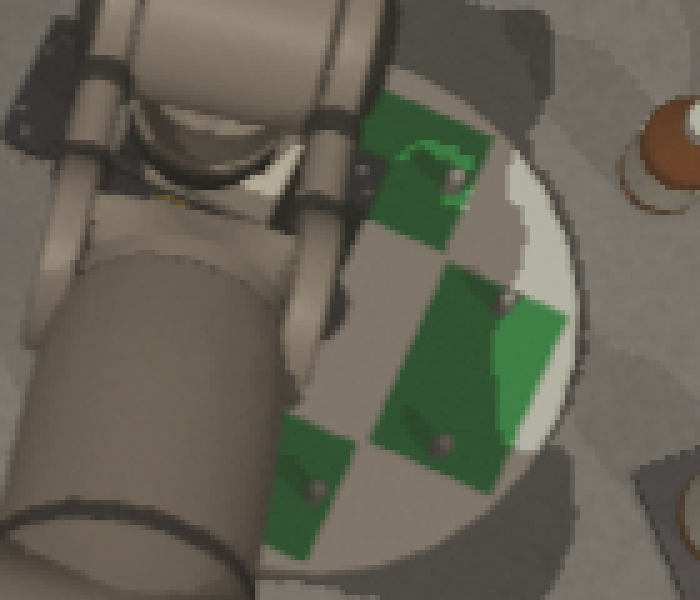

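```bash
cat >> h.py <<'E'
def overlay(c,x,y,z,yaw,crop,name,fx=6,extra=[]):
    # carrier underside centre pose; draw plate top/bottom outline, rib top, holes
    u0,u1,v0,v1=crop; im=cv2.resize(c['img'][v0:v1,u0:u1,::-1],None,fx=fx,fy=fx,interpolation=3)
    cy,sy=np.cos(yaw),np.sin(yaw)
    T=lambda a,b,h:(x+cy*a-sy*b,y+sy*a+cy*b,z+h)
    def px(P):
        p=proj(c,P); return tuple(int(round(q)) for q in ((p[0]-u0+.5)*fx-.5,(p[1]-v0+.5)*fx-.5))
    def poly(L,col):
        cv2.polylines(im,[np.array([px(P) for P in L],np.int32)],True,col,1,cv2.LINE_AA)
    poly([T(a,b,10) for a,b in((58,38),(58,-38),(-58,-38),(-58,38))],(0,0,255))
    poly([T(a,b,50) for a,b in((25,7),(25,-7),(-25,-7),(-25,7))],(255,0,255))
    for s in(46,-46): poly([T(s+7*np.cos(t),7*np.sin(t),10) for t in np.linspace(0,6.28,20)],(0,255,255))
    for P in extra: cv2.circle(im,px(P),3,(255,255,0),1)
    cv2.imwrite(f'pics/{name}.png',im)
E
python3 -m handwheel '{"translation":[[0.029,0.05,-0.05],[0,0,-0.1],[0,0,-0.1],[0,0,0],[0,0,0],[0,0,0],[0,0,0],[0,0,0]],"twist":[0.005,0,0,0,0,0,0,0]}'
python3 - <<'E'
from h import *
o=get_obs();p=o['tool_pos']; yw=o['tcp_rot'][2]
print(p,o['tcp_rot'])
c=capture('side')
# side-camera frame: offset dock2 side = (602.9,-68.3)
overlay(c,p[0]-0.6,p[1]+.65,p[2]-37,yw-np.pi/2,(350,450,200,290),'o3',8)
E
```

```text
time: 8.85
tool_pos: [604.7, -65.1, 126.6]
tcp_rot: [-3.137, -0.005, 1.119]
contact_force: [-0.7, 0.3, -1.7]
grip_width: 13.8
[604.70320768 -65.12375448 126.56588498] [-3.13669244 -0.00453364  1.118818  ]
```

View pics/o3.png

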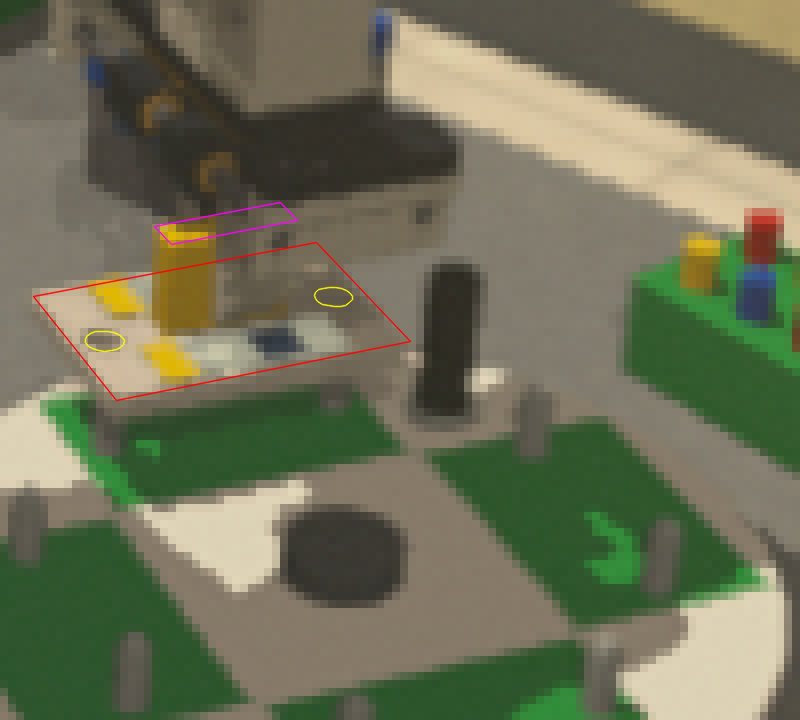

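```bash
python3 -m handwheel '{"translation":[[0,0,0],[-0.005,-0.028,0],[0,0,0],[0,0,0],[0,0,0],[0,0,0],[0,0,0],[0,0,0]],"twist":[-0.003,0,0,0,0,0,0,0]}'
python3 - <<'E'
from h import *
for i in range(3):
    o=get_obs();p=o['tool_pos']; yw=o['tcp_rot'][2]
    print(p,o['tcp_rot']); c=capture('side')
overlay(c,p[0]-1.2,p[1]+1.1,p[2]-37,yw-np.pi/2-0.02,(350,450,200,290),'o4',8)
E
```

```text
time: 9.9
tool_pos: [604.0, -69.7, 126.8]
tcp_rot: [-3.137, -0.005, 1.114]
contact_force: [0.2, -0.1, -2.3]
grip_width: 14.2
[603.96248275 -69.74417297 126.78971004] [-3.13706812 -0.00461228  1.11358472]
[603.9268042  -69.7301226  126.75691564] [-3.13701134 -0.00458535  1.11362545]
[603.93944483 -69.74354123 126.75560145] [-3.13698947 -0.00457709  1.11359252]
```

View pics/o4.png

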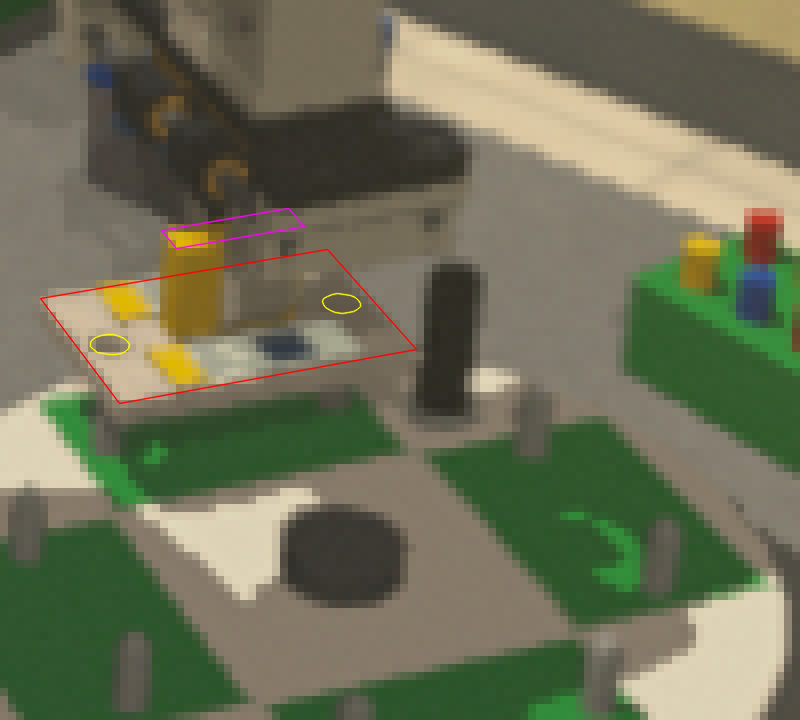

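```bash
python3 -m handwheel '{"translation":[[0,0,-0.02],[0,0,-0.02],[0,0,-0.02],[0,0,-0.02],[0,0,0],[0,0,0],[0,0,0],[0,0,0]],"twist":[0,0,0,0,0,0,0,0]}'
python3 - <<'E'
from h import *
o=get_obs();p=o['tool_pos']; yw=o['tcp_rot'][2]
print(p,o['tcp_rot'],o['contact_force'],o['moment']); c=capture('side')
overlay(c,p[0]-1.2,p[1]+1.1,p[2]-37,yw-np.pi/2-0.02,(350,450,200,290),'o5',8)
E
```

```text
time: 11.05
tool_pos: [604.0, -69.8, 113.8]
tcp_rot: [-3.137, -0.005, 1.114]
contact_force: [-0.3, -0.2, -2.1]
grip_width: 13.9
[603.97496445 -69.7691858  113.83270541] [-3.1369983  -0.0045944   1.11355206] [-0.32769358 -0.15913516 -2.0775989 ] [ 0.04894975 -0.05660104  0.00853627]
```

View pics/o5.png

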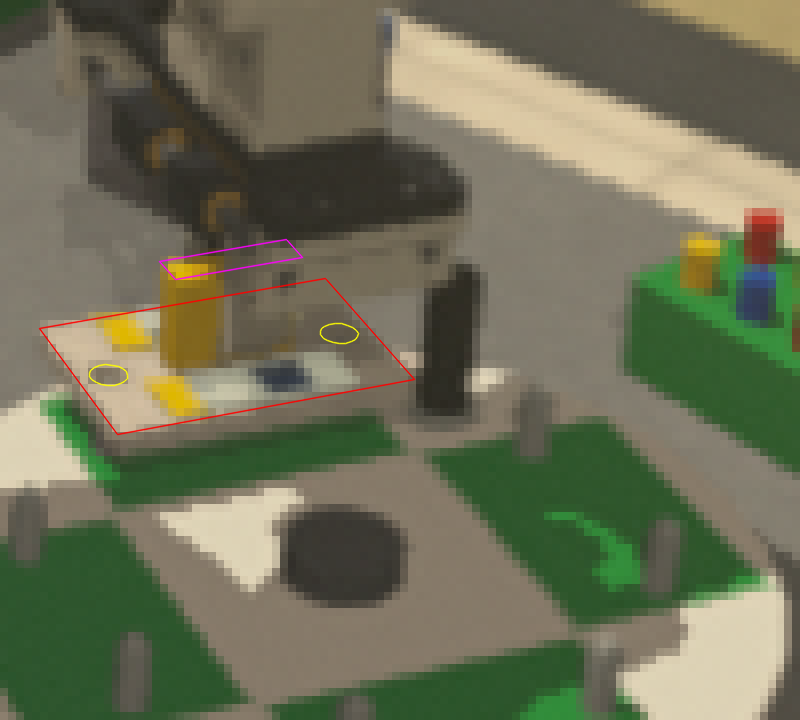

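```bash
python3 -m handwheel '{"translation":[[0,0,-0.02],[0,0,-0.02],[0,0,-0.02],[0,0,-0.02],[0,0,0],[0,0,0],[0,0,0],[0,0,0]],"twist":[0,0,0,0,0,0,0,0]}'
python3 - <<'E'
from h import *
o=get_obs();print(o['contact_force'],o['moment'],o['tcp_rot'])
E
```

```text
time: 12.1
tool_pos: [604.0, -69.8, 100.9]
tcp_rot: [-3.137, -0.005, 1.114]
contact_force: [0.1, -0.5, -2.4]
grip_width: 14.0
[ 0.11240123 -0.50021701 -2.41885032] [ 0.02818681 -0.05921567 -0.02009407] [-3.13693137 -0.00456755  1.11360598]
```

```bash
python3 -m handwheel '{"translation":[[0,0,-0.02],[0,0,-0.015],[0,0,-0.015],[0,0,-0.015],[0,0,0],[0,0,0],[0,0,0],[0,0,0]],"twist":[0,0,0,0,0,0,0,0]}'
python3 - <<'E'
from h import *
o=get_obs();print(o['contact_force'],o['moment'],o['tcp_rot'])
E
```

```text
time: 13.1
tool_pos: [604.3, -69.8, 92.1]
tcp_rot: [-3.139, -0.005, 1.114]
contact_force: [0.4, 0.0, -0.4]
grip_width: 13.8
[ 0.41602971  0.03688363 -0.41731947] [-0.11600722  0.04593266 -0.0374229 ] [-3.13869984 -0.00478533  1.11366456]
```

```bash
python3 -m handwheel '{"translation":[[0,0,-0.015],[0,0,0],[0,0,0],[0,0,0],[0,0,0],[0,0,0],[0,0,0],[0,0,0]],"twist":[0,0,0,0,0,0,0,0]}'
python3 -m handwheel '{"translation":[[0,0,0],[0,0,0],[0,0,0],[0,0,0],[0,0,0.1],[0,0,0.2],[0,0,0.3],[0,0,0]],"twist":[0,0,0,0,0,0,0,0]}' 140
python3 - <<'E'
from h import *
c=capture('side')
overlay(c,602.9,-68.3,55,np.radians(-26.3),(350,450,200,290),'o6',8)
E
```

```text
time: 14.1
tool_pos: [605.2, -70.0, 92.0]
tcp_rot: [-3.141, -0.005, 1.114]
contact_force: [-0.9, -0.1, 1.7]
grip_width: 13.7
time: 15.1
tool_pos: [605.4, -70.1, 187.3]
tcp_rot: [3.14, -0.006, 1.114]
contact_force: [0.8, -1.3, -1.2]
grip_width: 41.3
```

View pics/o6.png

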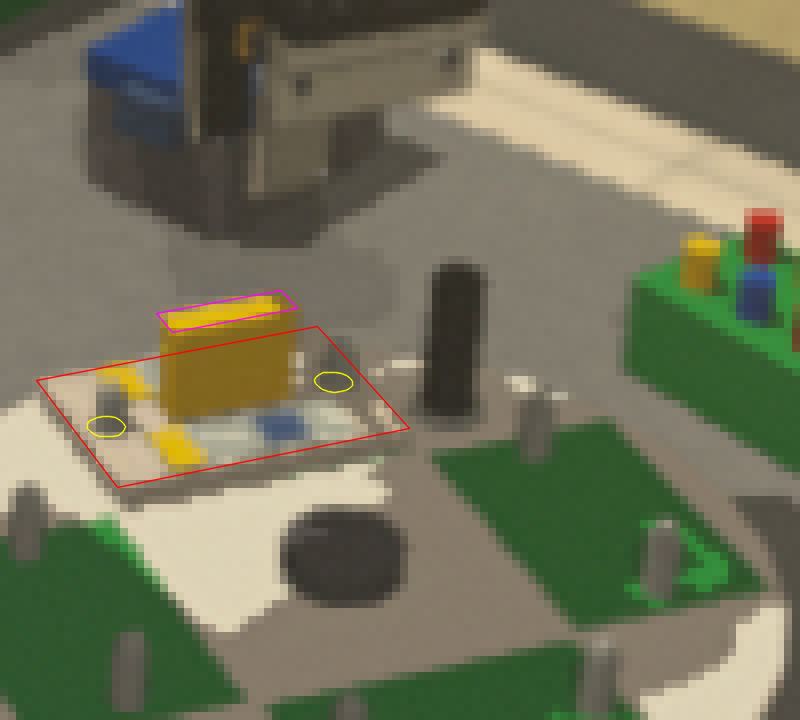

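```bash
python3 -m handwheel '{"translation":[[0,0.26,0],[-0.006,0.26,0],[-0.006,0.26,0],[-0.006,0.26,0],[-0.006,0.26,0],[0,0,0],[0,0,0],[0,0,0]],"twist":[0.052,0.052,0.052,0.052,0.05,0,0,0]}'
python3 - <<'E'
from h import *
o=get_obs();print(o['tool_pos'],o['tcp_rot'])
c=capture('side')
overlay(c,602.7,131.7,0,np.radians(-2.9),(255,375,190,270),'o7',6)
E
```

```text
time: 16.15
tool_pos: [596.0, 128.8, 178.8]
tcp_rot: [-3.127, -0.002, 1.528]
contact_force: [-0.3, -0.3, -0.2]
grip_width: 41.4
[596.02015391 128.80822021 178.81067046] [-3.12686112e+00 -2.22547613e-03  1.52807871e+00]
```

View pics/o7.png

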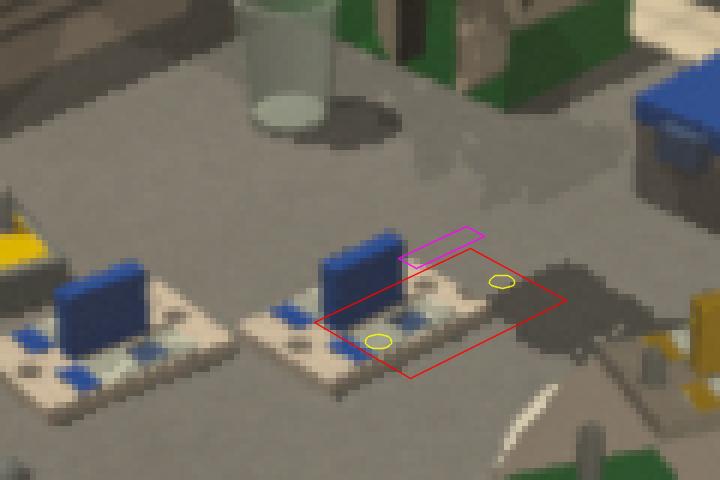

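```bash
python3 - <<'E'
from h import *
c=capture('side'); im=rect(c,420,680,90,300,10,3)
cv2.imwrite('pics/r8.png',im[:560,:,::-1])
c=capture('top'); im=rect(c,420,680,90,300,10,2); cv2.imwrite('pics/r8t.png',im[:,:,::-1])
E
```

```text
(no output)
```

View pics/r8.png

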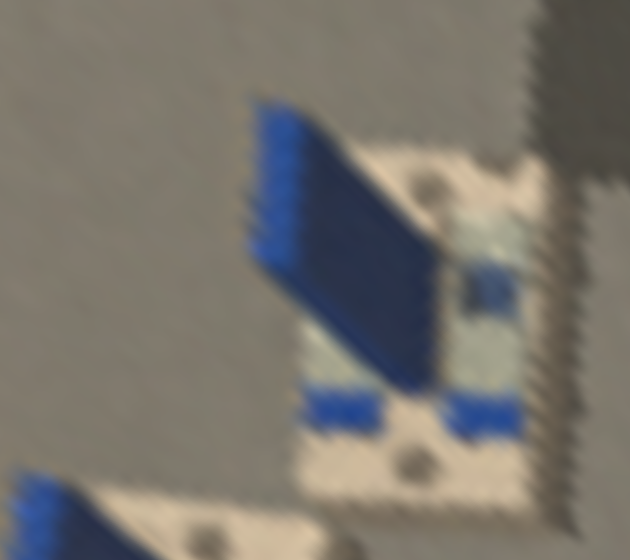

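View pics/r8t.png

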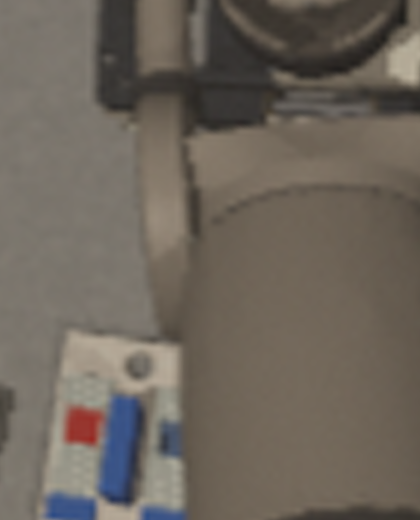

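```bash
python3 -m handwheel '{"translation":[[-0.08,0.1,-0.1],[-0.085,0.097,-0.2],[0,0,-0.2],[0,0,-0.1],[0,0,0],[0,0,0],[0,0,0],[0,0,0]],"twist":[-0.007,0,0,0,0,0,0,0]}'
python3 - <<'E'
from h import *
o=get_obs();print(o['tool_pos'],o['tcp_rot'])
c=capture('side')
overlay(c,571,159.2,0,np.radians(-3.1),(255,355,170,260),'o8',8)
E
```

```text
time: 17.3
tool_pos: [574.4, 155.8, 91.1]
tcp_rot: [-3.136, -0.004, 1.51]
contact_force: [-0.0, -0.3, 0.4]
grip_width: 41.1
[574.39305388 155.77105732  91.14912053] [-3.13619118 -0.00383106  1.51004298]
```

View pics/o8.png

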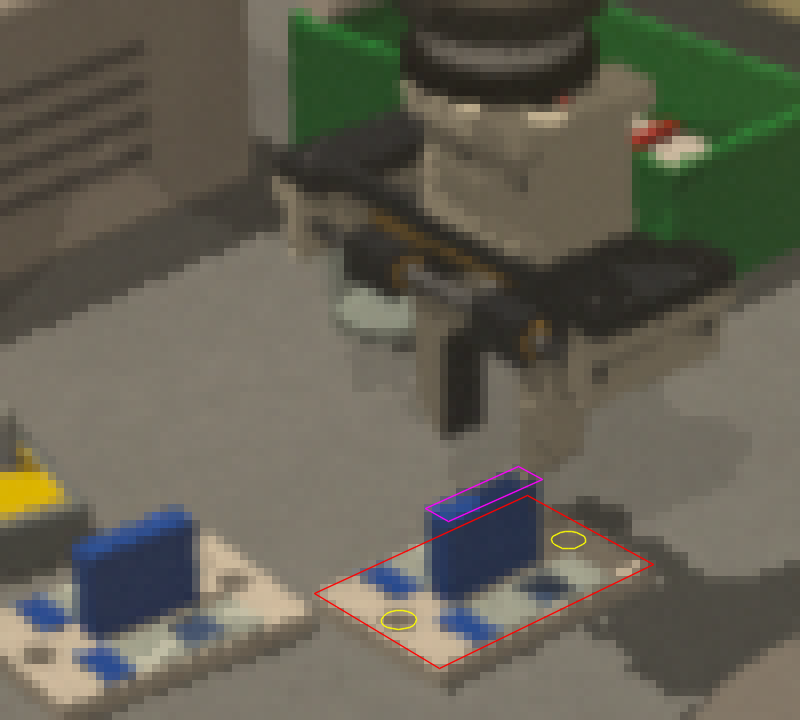

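```bash
python3 -m handwheel '{"translation":[[-0.02,0.017,-0.1],[0,0,-0.12],[0,0,-0.1],[0,0,-0.047],[0,0,0],[0,0,0],[0,0,0],[0,0,0]],"twist":[0.004,0,0,0,0,0,0,0]}'
python3 -m handwheel '{"translation":[[0,0,0],[0,0,0],[0,0,0],[0,0,0],[0,0,0],[0,0,0],[0,0,0],[0,0,0]],"twist":[0,0,0,0,0,0,0,0]}' 255
```

```text
time: 18.35
tool_pos: [570.9, 159.0, 33.4]
tcp_rot: [-3.137, -0.004, 1.518]
contact_force: [1.0, -0.3, 0.0]
grip_width: 41.5
time: 19.35
tool_pos: [571.2, 159.0, 34.0]
tcp_rot: [-3.138, -0.004, 1.518]
contact_force: [-0.0, 0.1, 0.7]
grip_width: 13.7
```

```bash
python3 -m handwheel '{"translation":[[0,0,0.1],[0,0,0.25],[0,0,0.35],[0,0,0.25],[-0.02,-0.2,0],[-0.04,-0.33,0],[-0.04,-0.33,0],[-0.04,-0.33,0]],"twist":[0,0,0,0,-0.03,-0.04,-0.04,-0.04]}'
python3 -m handwheel '{"translation":[[-0.05,-0.33,0],[-0.05,-0.33,0],[-0.05,-0.33,0],[-0.05,-0.33,0],[0,-0.1,0],[0,0,0],[0,0,0],[0,0,0]],"twist":[-0.04,-0.04,-0.03,0,0,0,0,0]}'
```

```text
time: 20.35
tool_pos: [548.2, -20.8, 187.0]
tcp_rot: [3.141, -0.006, 1.282]
contact_force: [0.8, 0.4, -2.0]
grip_width: 14.1
time: 21.35
tool_pos: [515.8, -240.6, 192.3]
tcp_rot: [3.137, -0.007, 1.1]
contact_force: [-0.4, -0.1, -1.9]
grip_width: 13.7
```

```bash
python3 -m handwheel '{"translation":[[0,-0.05,-0.1],[0,0,-0.2],[0,0,-0.12],[0,0,0],[0,0,0],[0,0,0],[0,0,0],[0,0,0]],"twist":[0.008,0,0,0,0,0,0,0]}'
python3 - <<'E'
from h import *
o=get_obs();p=o['tool_pos'];yw=o['tcp_rot'][2];print(p,o['tcp_rot'])
c=capture('side')
overlay(c,p[0]-.2,p[1]+.2,p[2]-34,yw-np.pi/2,(340,470,200,300),'o9',6,[(514.7+np.cos(-.459)*s,-247.9+np.sin(-.459)*s,83) for s in(46,-46)])
E
```

```text
time: 22.35
tool_pos: [516.9, -246.6, 126.8]
tcp_rot: [3.135, -0.006, 1.12]
contact_force: [-0.7, -0.7, -0.3]
grip_width: 13.7
[ 516.85867704 -246.59370732  126.80299577] [ 3.13526284 -0.00631636  1.12040644]
```

View pics/o9.png

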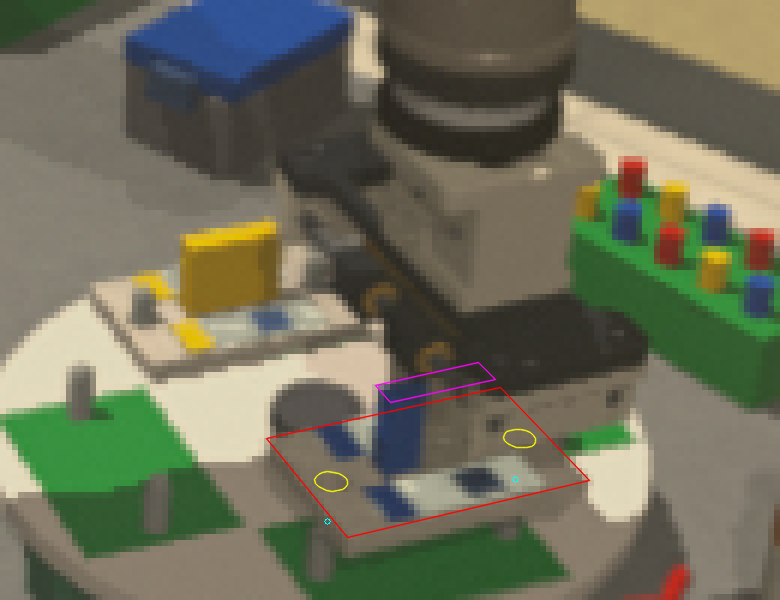

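```bash
cat >> h.py <<'E'
def patches(c,smin=60):
    im=rect(c,400,720,-320,0,55,2)
    hsv=cv2.cvtColor(im,cv2.COLOR_RGB2HSV)
    m=cv2.inRange(hsv,(45,90,25),(80,255,255)); m=cv2.morphologyEx(m,cv2.MORPH_OPEN,np.ones((5,5)))
    m=cv2.morphologyEx(m,cv2.MORPH_CLOSE,np.ones((7,7)))
    cn,_=cv2.findContours(m,0,2); R=[]
    for q in cn:
        if cv2.contourArea(q)<3000: continue
        (u,v),(a,b),ang=cv2.minAreaRect(q)
        R.append([round(t,1) for t in (720-v/2,-u/2,a/2,b/2,ang)])
    return R
E
python3 - <<'E'
from h import *
import pickle
cs=pickle.load(open('cs.pkl','rb'))
print(patches(cs['side'])); print(patches(capture('side')))
print(patches(cs['top'])); c=capture('top');print(patches(c)); cv2.imwrite('pics/t9.png',c['img'][150:310,320:500,::-1])
E
```

```text
[[469.3, -114.0, 114.4, 75.2, 26.2], [514.8, -247.8, 74.5, 115.2, 26.6], [603.4, -68.5, 74.7, 115.1, 25.8], [648.6, -202.3, 114.7, 74.3, 26.1]]
[[469.9, -112.3, 114.4, 75.4, 27.3], [513.3, -247.0, 73.5, 114.5, 27.4]]
[[467.0, -114.5, 113.1, 73.5, 26.2], [512.4, -248.5, 73.2, 113.6, 26.3], [601.0, -69.1, 73.2, 113.6, 26.2], [646.5, -203.0, 113.3, 74.1, 26.3]]
[[469.3, -111.1, 108.0, 72.9, 27.9], [647.7, -201.0, 105.4, 73.7, 26.9]]
```

View pics/t9.png

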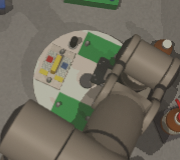

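```bash
python3 -m handwheel '{"translation":[[-0.024,-0.005,0],[0,0,0],[0,0,-0.015],[0,0,-0.015],[0,0,0],[0,0,0],[0,0,0],[0,0,0]],"twist":[-0.016,0,0,0,0,0,0,0]}'
python3 - <<'E'
from h import *
o=get_obs();p=o['tool_pos'];yw=o['tcp_rot'][2];print(p,o['tcp_rot'])
c=capture('side')
overlay(c,p[0]-.2,p[1]+.2,p[2]-34,yw-np.pi/2,(340,470,200,300),'o10',6,[(513.1+np.cos(-.476)*s,-247.1+np.sin(-.476)*s,83) for s in(46,-46)])
E
```

```text
time: 23.5
tool_pos: [512.8, -247.3, 121.6]
tcp_rot: [3.136, -0.006, 1.093]
contact_force: [-0.0, 0.1, -1.2]
grip_width: 14.1
[ 512.8464498  -247.27962372  121.63192959] [ 3.13597158 -0.00644012  1.09340768]
```

View pics/o10.png

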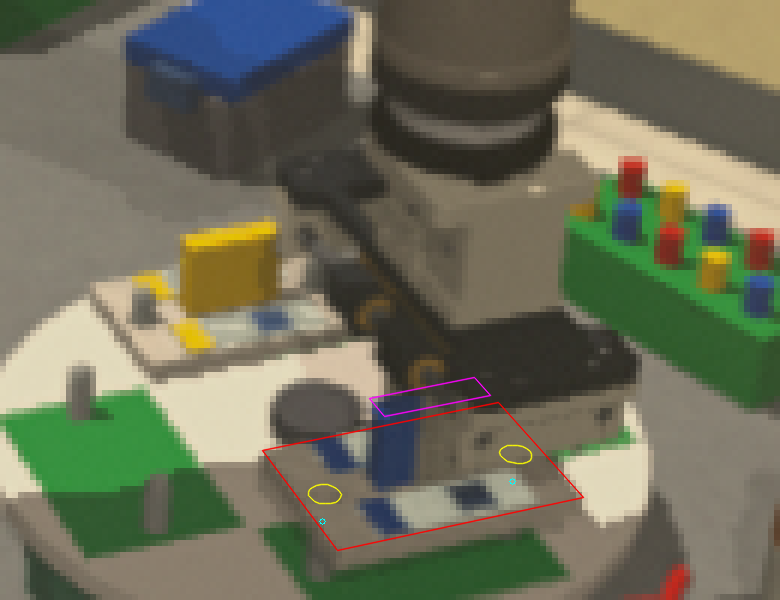

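```bash
python3 -m handwheel '{"translation":[[0,0,-0.02],[0,0,-0.02],[0,0,-0.02],[0,0,-0.02],[0,0,-0.02],[0,0,0],[0,0,0],[0,0,0]],"twist":[0,0,0,0,0,0,0,0]}'
python3 - <<'E'
from h import *
o=get_obs();print(o['contact_force'],o['moment'],o['tcp_rot'])
E
```

```text
time: 24.55
tool_pos: [512.8, -247.3, 105.4]
tcp_rot: [3.136, -0.006, 1.093]
contact_force: [0.6, 0.6, -2.0]
grip_width: 14.0
[ 0.58448665  0.63093984 -2.02513821] [-0.00378634 -0.01643729 -0.02341501] [ 3.13627999 -0.00643523  1.09331135]
```

Pins are entering (underside at ~71). Continue to seat at TCP ≈ 89.

```bash
python3 -m handwheel '{"translation":[[0,0,-0.02],[0,0,-0.02],[0,0,-0.02],[0,0,-0.02],[0,0,-0.015],[0,0,-0.012],[0,0,0],[0,0,0]],"twist":[0,0,0,0,0,0,0,0]}'
python3 - <<'E'
from h import *
o=get_obs();print(o['contact_force'],o['moment'],o['tcp_rot'])
E
```

```text
time: 25.55
tool_pos: [513.0, -247.4, 89.2]
tcp_rot: [3.135, -0.006, 1.093]
contact_force: [0.6, -0.3, -1.3]
grip_width: 14.3
[ 0.60332579 -0.32990098 -1.29398085] [-0.00411914  0.13492224 -0.01260899] [ 3.13517088 -0.00619613  1.09348   ]
```

```bash
python3 -m handwheel '{"translation":[[0,0,-0.015],[0,0,-0.01],[0,0,0],[0,0,0],[0,0,0],[0,0,0],[0,0,0],[0,0,0]],"twist":[0,0,0,0,0,0,0,0]}'
python3 -m handwheel '{"translation":[[0,0,0],[0,0,0],[0,0,0],[0,0,0],[0,0,0.1],[0,0,0.3],[0,0,0.3],[0,0,0]],"twist":[0,0,0,0,0,0,0,0]}' 140
python3 - <<'E'
from h import *
c=capture('side'); print(patches(c))
overlay(c,513.1,-247.1,55,-.476,(340,470,200,300),'o11',6)
c=capture('top')
cv2.imwrite('pics/t11.png',cv2.resize(c['img'][170:300,200:345,::-1],None,fx=4,fy=4))
E
```

```text
time: 26.55
tool_pos: [514.4, -248.1, 89.1]
tcp_rot: [3.13, -0.005, 1.095]
contact_force: [-1.6, 0.8, 1.9]
grip_width: 13.8
time: 27.55
tool_pos: [514.5, -248.1, 199.8]
tcp_rot: [3.128, -0.005, 1.095]
contact_force: [0.7, 0.2, -0.8]
grip_width: 41.2
[[469.6, -113.2, 114.4, 75.3, 26.4], [648.5, -203.4, 114.6, 75.3, 27.1]]
```

View pics/o11.png

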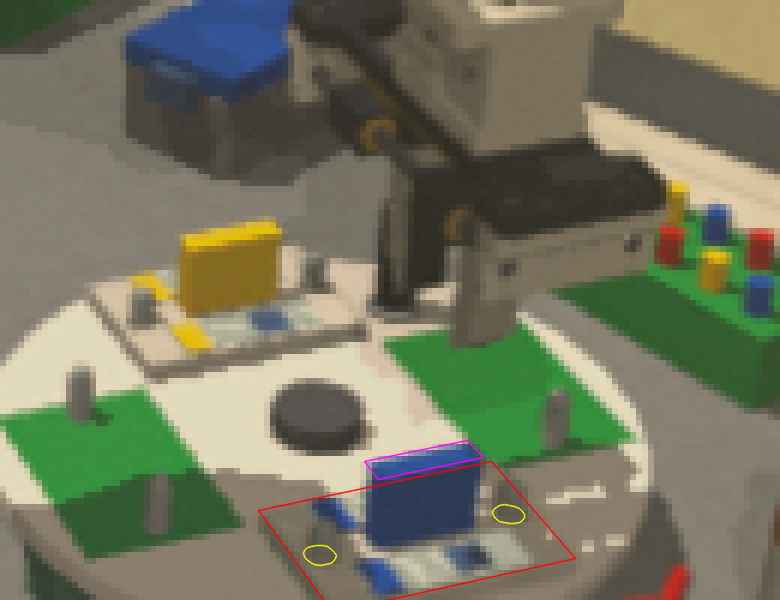

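View pics/t11.png

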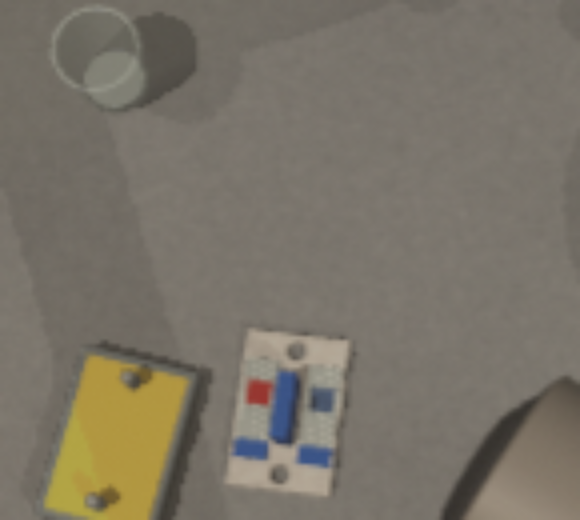

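```bash
python3 - <<'E'
from h import *
for n in('top','side'):
    c=capture(n); cv2.imwrite(f'pics/B_{n}.png',rect(c,380,525,170,305,10,4)[:,:,::-1])
    cv2.imwrite(f'pics/S_{n}.png',rect(c,350,510,300,430,53 if n=='xx' else 25,4)[:,:,::-1])
E
```

```text
(no output)
```

View pics/B_side.png

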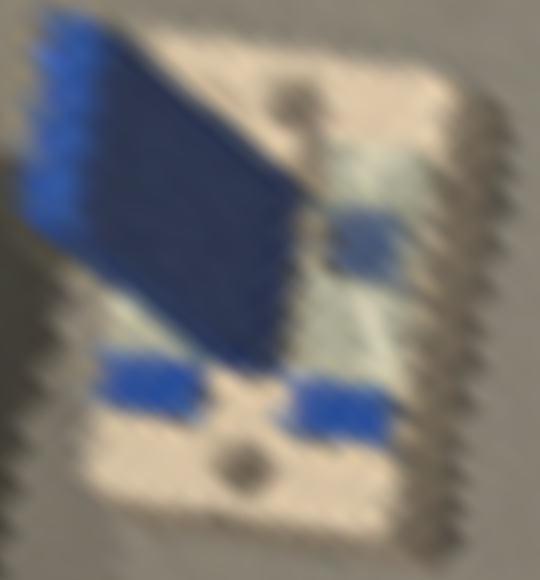

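View pics/B_top.png

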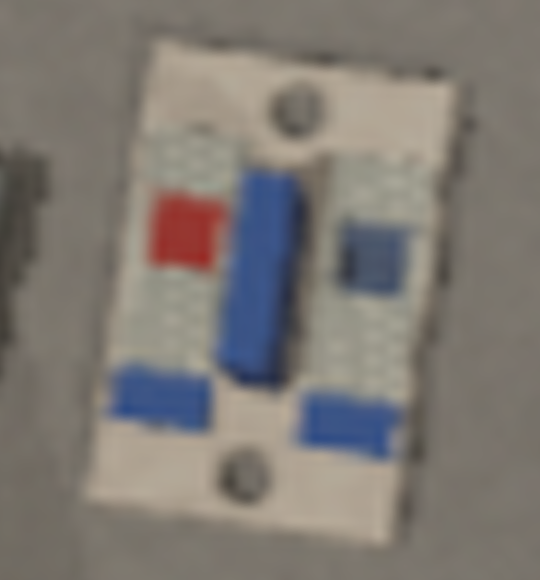

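View pics/S_top.png

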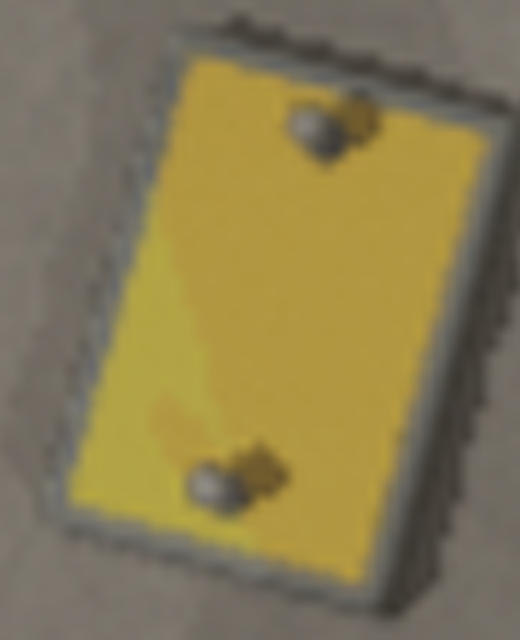

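View pics/S_side.png

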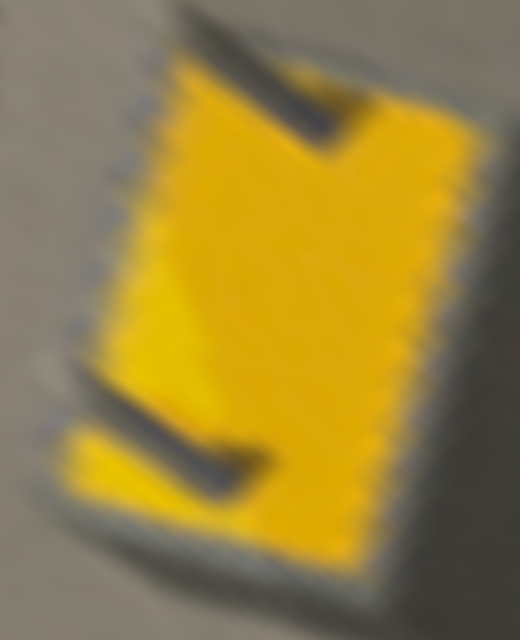

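```bash
python3 -m handwheel '{"translation":[[-0.03,0.2,0],[-0.045,0.36,0],[-0.045,0.36,0],[-0.045,0.36,0],[-0.045,0.36,0],[-0.045,0.36,0],[-0.045,0.36,0],[-0.045,0.36,0]],"twist":[0.03,0.03,0.03,0.03,0.03,0.03,0.03,0]}'
```

```text
time: 28.75
tool_pos: [453.2, 170.0, 184.1]
tcp_rot: [-3.126, -0.005, 1.427]
contact_force: [1.0, 0.8, 0.6]
grip_width: 41.0
```

```bash
python3 -m handwheel '{"translation":[[0,0.2,0],[0.005,0.2,-0.1],[0,0.03,-0.2],[0,0,-0.2],[0,0,-0.1],[0,0,0],[0,0,0],[0,0,0]],"twist":[0,0,0,0,0,0,0,0]}'
python3 - <<'E'
from h import *
o=get_obs();p=o['tool_pos'];print(p,o['tcp_rot'])
c=capture('side')
overlay(c,454,237.5,0,-.147,(220,320,190,280),'o12',8)
E
```

```text
time: 29.75
tool_pos: [448.1, 239.9, 85.1]
tcp_rot: [-3.113, 0.001, 1.434]
contact_force: [0.3, 0.7, 0.2]
grip_width: 41.5
[448.07260283 239.87352175  85.08212157] [-3.11315703e+00  8.13668304e-04  1.43422223e+00]
```

View pics/o12.png

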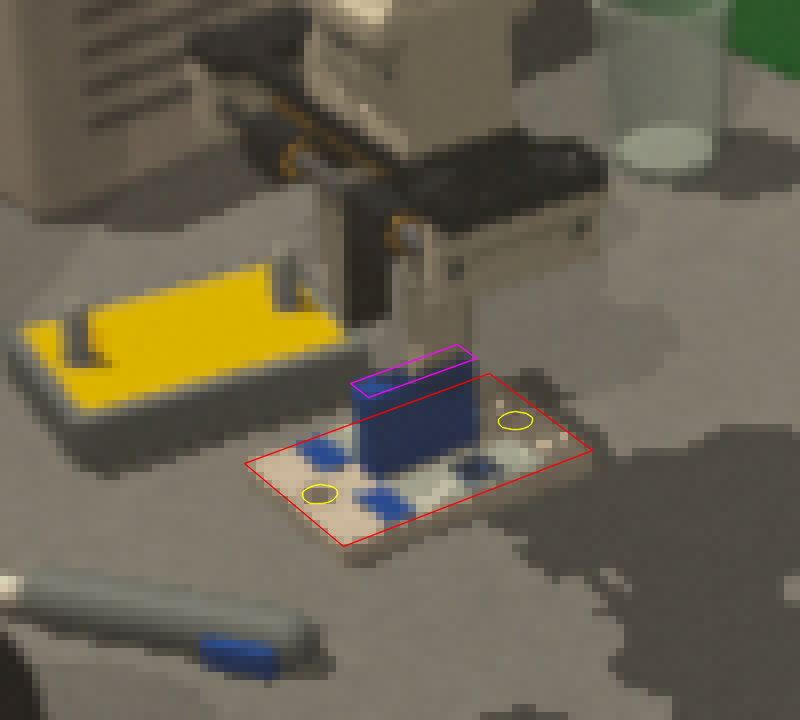

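```bash
python3 -m handwheel '{"translation":[[0.04,-0.017,0],[0,0,-0.1],[0,0,-0.12],[0,0,-0.08],[0,0,-0.02],[0,0,0],[0,0,0],[0,0,0]],"twist":[-0.006,0,0,0,0,0,0,0]}'
python3 -m handwheel '{"translation":[[0,0,0],[0,0,0],[0,0,0],[0,0,0],[0,0,0],[0,0,0],[0,0,0],[0,0,0]],"twist":[0,0,0,0,0,0,0,0]}' 255
```

```text
time: 30.8
tool_pos: [455.6, 237.1, 35.6]
tcp_rot: [-3.116, -0.001, 1.423]
contact_force: [1.3, 1.0, 0.1]
grip_width: 41.3
time: 31.8
tool_pos: [456.0, 237.3, 36.3]
tcp_rot: [-3.118, -0.001, 1.424]
contact_force: [0.6, 0.6, 0.3]
grip_width: 13.6
```

```bash
python3 -m handwheel '{"translation":[[0,0,0.1],[0,0,0.25],[0,0,0.35],[0,0,0.25],[0,-0.15,0],[0,-0.25,0],[0,-0.25,0],[0,-0.25,0]],"twist":[0,0,0,0,-0.11,-0.11,-0.11,-0.11]}'
python3 -m handwheel '{"translation":[[0.02,-0.25,0],[0.02,-0.25,0],[0.02,-0.25,0],[0.02,-0.25,0],[0,-0.25,0],[0,-0.15,0],[0,0,0],[0,0,0]],"twist":[-0.11,-0.11,-0.11,-0.11,-0.11,-0.11,-0.09,0]}'
```

```text
time: 32.8
tool_pos: [454.2, 100.4, 189.8]
tcp_rot: [-3.12, -0.005, 0.716]
contact_force: [0.3, -0.9, -1.6]
grip_width: 13.8
time: 33.8
tool_pos: [464.2, -119.2, 196.9]
tcp_rot: [-3.122, -0.011, -0.505]
contact_force: [0.6, 0.0, -2.1]
grip_width: 13.6
```

```bash
python3 -m handwheel '{"translation":[[0.035,0.027,-0.1],[0,0,-0.2],[0,0,-0.13],[0,0,0],[0,0,0],[0,0,0],[0,0,0],[0,0,0]],"twist":[0.025,0,0,0,0,0,0,0]}'
python3 - <<'E'
from h import *
o=get_obs();p=o['tool_pos'];yw=o['tcp_rot'][2];print(p,o['tcp_rot'])
c=capture('side'); print(patches(c))
a=np.radians(63.3)
overlay(c,p[0]+.2,p[1]+1.9,p[2]-36.3,yw+np.pi/2,(315,445,200,300),'o13',6,[(469.6+np.cos(a)*s,-113.2+np.sin(a)*s,83) for s in(46,-46)])
E
```

```text
time: 34.8
tool_pos: [471.0, -112.3, 131.1]
tcp_rot: [-3.122, -0.014, -0.443]
contact_force: [0.5, 0.7, -1.6]
grip_width: 13.8
[ 471.01480658 -112.32331425  131.09637905] [-3.12155573 -0.01416666 -0.44342354]
[[469.3, -113.2, 114.5, 74.9, 26.6], [647.9, -203.0, 114.8, 75.5, 26.4]]
```

View pics/o13.png

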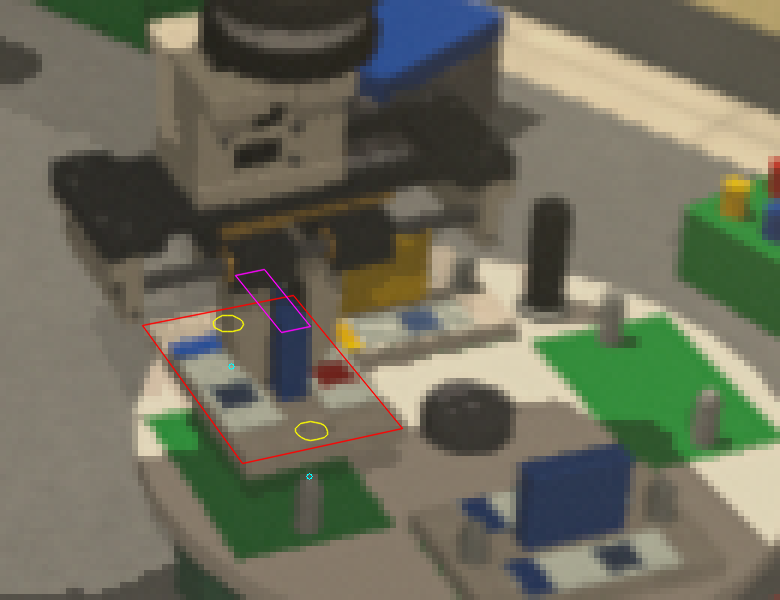

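```bash
python3 -m handwheel '{"translation":[[-0.011,-0.018,0],[0,0,0],[0,0,-0.02],[0,0,-0.02],[0,0,0],[0,0,0],[0,0,0],[0,0,0]],"twist":[-0.014,0,0,0,0,0,0,0]}'
python3 - <<'E'
from h import *
o=get_obs();p=o['tool_pos'];yw=o['tcp_rot'][2];print(p,o['tcp_rot'])
c=capture('side'); print(patches(c))
a=np.radians(63.3)
overlay(c,p[0]+.2,p[1]+1.9,p[2]-36.3,yw+np.pi/2,(325,405,225,300),'o14',8,[(469.6+np.cos(a)*s,-113.2+np.sin(a)*s,83) for s in(46,-46)])
E
```

```text
time: 35.85
tool_pos: [469.2, -115.4, 124.7]
tcp_rot: [-3.122, -0.014, -0.467]
contact_force: [0.1, 0.3, -1.5]
grip_width: 13.8
[ 469.220993   -115.35350867  124.69215748] [-3.12158115 -0.01419806 -0.46715419]
[[469.5, -112.9, 114.7, 74.9, 26.7], [648.1, -203.1, 114.5, 75.4, 26.6]]
```

View pics/o14.png

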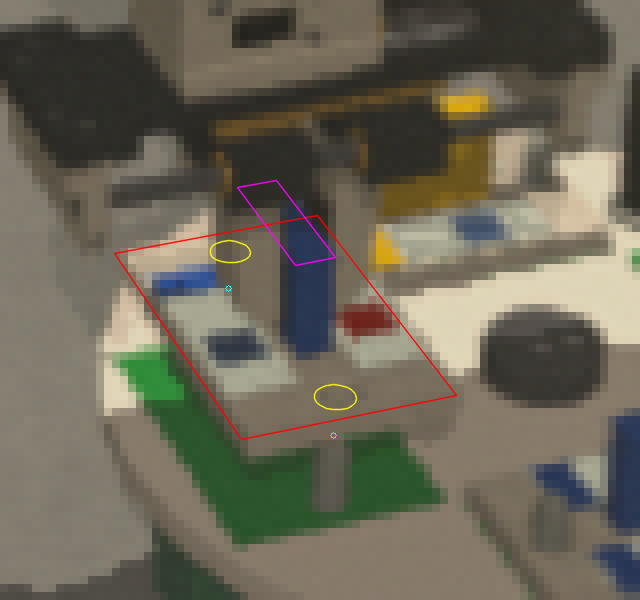

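```bash
python3 -m handwheel '{"translation":[[0,0,-0.02],[0,0,-0.02],[0,0,-0.02],[0,0,-0.02],[0,0,-0.02],[0,0,0],[0,0,0],[0,0,0]],"twist":[0,0,0,0,0,0,0,0]}'
python3 - <<'E'
from h import *
o=get_obs();print(o['contact_force'],o['moment'],o['tcp_rot'])
E
```

```text
time: 36.9
tool_pos: [467.3, -115.1, 109.6]
tcp_rot: [-3.123, -0.01, -0.466]
contact_force: [-0.6, 1.1, -0.7]
grip_width: 13.7
[-0.62635137  1.08737591 -0.7429236 ] [-0.19023497  0.37205495 -0.06719599] [-3.12296769 -0.01024075 -0.46648119]
```

```bash
python3 - <<'E'
from h import *
o=get_obs();p=o['tool_pos'];yw=o['tcp_rot'][2];print(p,o['tcp_rot'])
c=capture('side'); print(patches(c))
overlay(c,p[0]+.2,p[1]+1.9,p[2]-36.3,yw+np.pi/2,(325,405,225,300),'o15',8,[])
E
```

```text
[ 467.30761331 -115.12092003  109.64321546] [-3.12296769 -0.01024075 -0.46648119]
[[469.2, -112.8, 114.3, 74.5, 26.6], [647.9, -203.3, 114.9, 75.4, 26.3]]
```

View pics/o15.png

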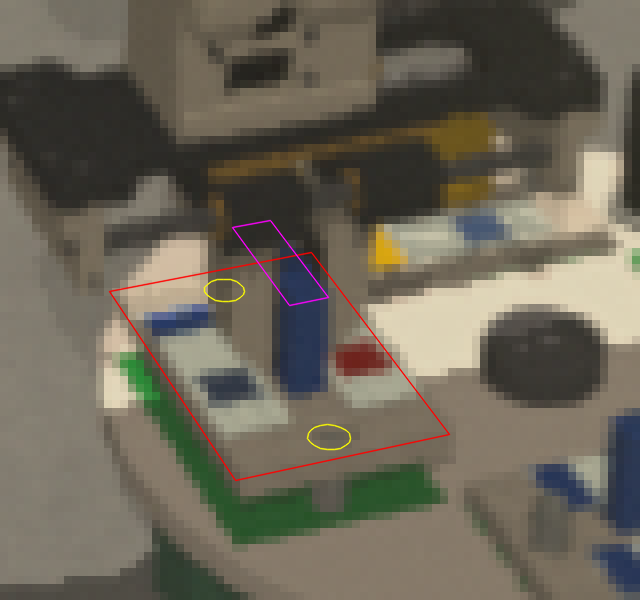

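```bash
python3 -m handwheel '{"translation":[[0,0,-0.02],[0,0,-0.02],[0,0,-0.02],[0,0,-0.02],[0,0,0],[0,0,0],[0,0,0],[0,0,0]],"twist":[0,0,0,0,0,0,0,0]}'
python3 - <<'E'
from h import *
o=get_obs();print(o['contact_force'],o['moment'],o['tcp_rot'])
E
```

```text
time: 37.95
tool_pos: [467.3, -115.0, 96.6]
tcp_rot: [-3.123, -0.01, -0.467]
contact_force: [-0.8, 0.6, -2.4]
grip_width: 13.6
[-0.78718797  0.58763246 -2.37699254] [-0.21050606  0.2499904  -0.03598571] [-3.12289693 -0.00991682 -0.46654067]
```

```bash
python3 -m handwheel '{"translation":[[0,0,-0.02],[0,0,-0.015],[0,0,-0.015],[0,0,-0.01],[0,0,-0.01],[0,0,-0.01],[0,0,0],[0,0,0]],"twist":[0,0,0,0,0,0,0,0]}'
python3 - <<'E'
from h import *
o=get_obs();print(o['contact_force'],o['moment'],o['tcp_rot'])
E
```

```text
time: 38.95
tool_pos: [467.2, -115.2, 91.8]
tcp_rot: [-3.122, -0.013, -0.467]
contact_force: [-1.5, -0.6, -1.4]
grip_width: 14.0
[-1.54761414 -0.64026658 -1.42353511] [-0.09943091  0.34048654 -0.0285626 ] [-3.12227737 -0.01293634 -0.46713866]
```

Bottomed (91.8 vs 91.3 expected). A little press, then release and look.

```bash
python3 -m handwheel '{"translation":[[0,0,-0.015],[0,0,-0.01],[0,0,0],[0,0,0],[0,0,0],[0,0,0],[0,0,0],[0,0,0]],"twist":[0,0,0,0,0,0,0,0]}'
python3 -m handwheel '{"translation":[[0,0,0],[0,0,0],[0,0,0],[0,0,0],[0,0,0.1],[0,0,0.3],[0,0,0.3],[0,0,0]],"twist":[0,0,0,0,0,0,0,0]}' 140
python3 - <<'E'
from h import *
c=capture('side'); print(patches(c))
overlay(c,469.6,-113.1,55,np.radians(63.3),(315,445,200,300),'o16',6)
c=capture('top'); 
cv2.imwrite('pics/t16.png',cv2.resize(c['img'][170:290,345:485,::-1],(700,600),interpolation=3))
E
```

```text
time: 39.95
tool_pos: [467.3, -115.2, 91.6]
tcp_rot: [-3.122, -0.013, -0.467]
contact_force: [-3.5, 0.2, 5.2]
grip_width: 14.3
time: 40.95
tool_pos: [468.4, -115.6, 198.6]
tcp_rot: [-3.122, -0.016, -0.467]
contact_force: [0.9, -0.4, -0.4]
grip_width: 41.2
[[648.0, -203.4, 115.2, 75.1, 26.3]]
```

View pics/o16.png

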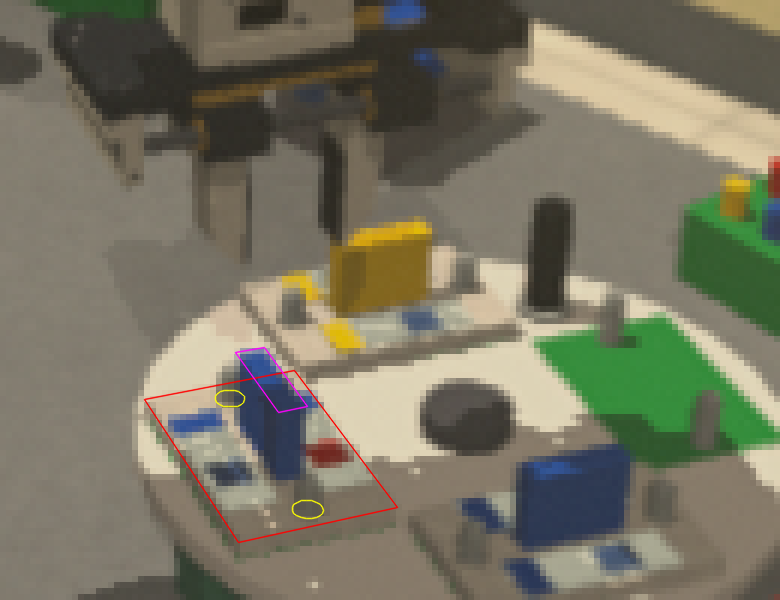

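View pics/t16.png

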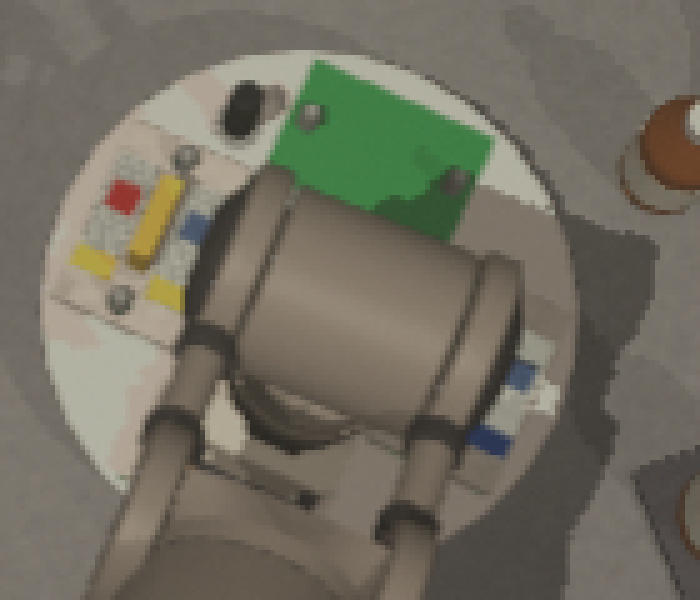

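```bash
python3 -m handwheel '{"translation":[[-0.03,-0.2,0],[-0.04,-0.35,0],[-0.04,-0.35,0],[-0.04,-0.35,0],[-0.04,-0.35,0],[-0.03,-0.25,0],[0,0,0],[0,0,0]],"twist":[0,0,0,0,0,0,0,0]}' 255
python3 - <<'E'
from h import *
o=get_obs();print(o['tool_pos'],o['tcp_rot'])
for n in('top','side'):
    c=shot(n,'cap_'+n)
    for l in('cap_top','carrier1','control'):
        r=spot_point(n,l); print(l,[(W(c,x['position']).round(0).tolist(),round(x['score'],2)) for x in r[:5]])
    cv2.imwrite(f'pics/capr_{n}.png',rect(c,380,500,-470,-350,146,4)[:,:,::-1])
E
```

```text
time: 42.05
tool_pos: [426.6, -395.6, 180.1]
tcp_rot: [-3.114, 0.015, -0.465]
contact_force: [1.0, -0.1, -0.3]
grip_width: 0.2
[ 426.6374156  -395.64844429  180.10267784] [-3.11396646  0.01479425 -0.46522938]
cap_top [([472.0, -113.0, 59.0], 0.55), ([429.0, 362.0, 25.0], 0.41)]
carrier1 [([469.0, -114.0, 57.0], 0.92), ([510.0, -251.0, 56.0], 0.81), ([554.0, -159.0, 52.0], 0.31)]
control [([603.0, -71.0, 53.0], 0.73), ([303.0, 533.0, 1.0], 0.56)]
cap_top [([435.0, -409.0, 145.0], 0.68)]
carrier1 [([470.0, -113.0, 57.0], 0.79), ([515.0, -247.0, 52.0], 0.57)]
control [([605.0, -71.0, 55.0], 0.69), ([303.0, 540.0, 4.0], 0.44)]
```

View pics/cap_top.png

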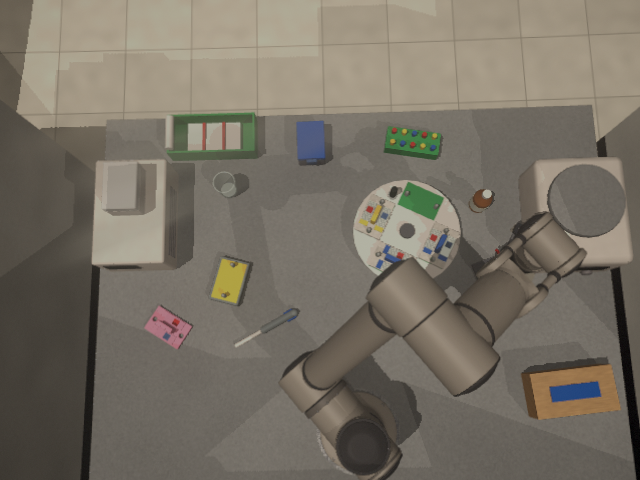

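View pics/capr_side.png

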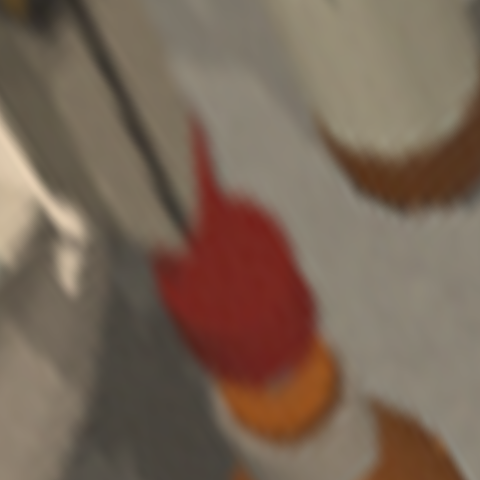

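```bash
python3 - <<'E'
from h import *
import pickle
cs=pickle.load(open('cs.pkl','rb'))
for n in cs:
    im=rect(cs[n],360,520,-480,-340,146,4); cv2.imwrite(f'pics/capb_{n}.png',im[:,:,::-1])
a=cv2.imread('pics/capb_top.png');b=cv2.imread('pics/capb_side.png')
cv2.imwrite('pics/capb.png',cv2.resize(np.hstack([a,b]),(800,457)))
E
```

```text
(no output)
```

View pics/capb.png

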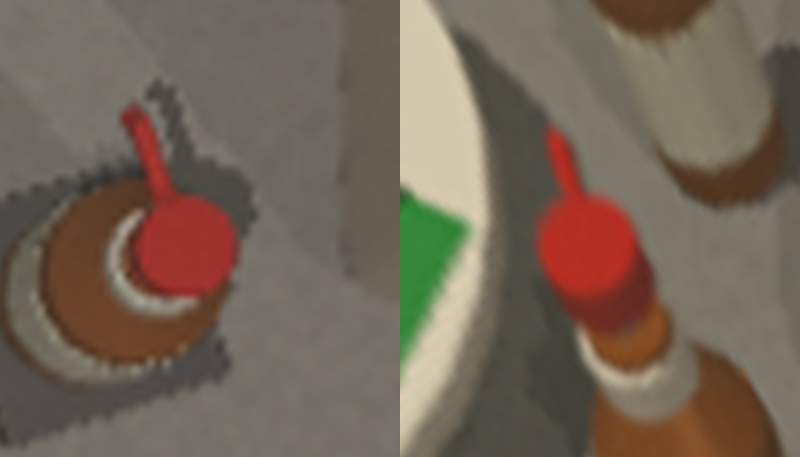

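```bash
python3 -m handwheel '{"translation":[[0.05,-0.066,0],[0,0,0],[0,0,-0.02],[0,0,-0.02],[0,0,-0.02],[0,0,0],[0,0,0],[0,0,0]],"twist":[0,0,0,0,0,0,0,0]}'
python3 - <<'E'
from h import *
c=shot('side','cap2'); im=cv2.imread('pics/cap2.png'); cv2.imwrite('pics/cap2.png',cv2.resize(im[240:360,390:490],(600,720)[:2],interpolation=3)[:600])
E
```

```text
time: 43.45
tool_pos: [435.6, -406.5, 172.6]
tcp_rot: [-3.116, 0.011, -0.464]
contact_force: [0.3, 1.0, -0.3]
grip_width: 0.7
```

View pics/cap2.png

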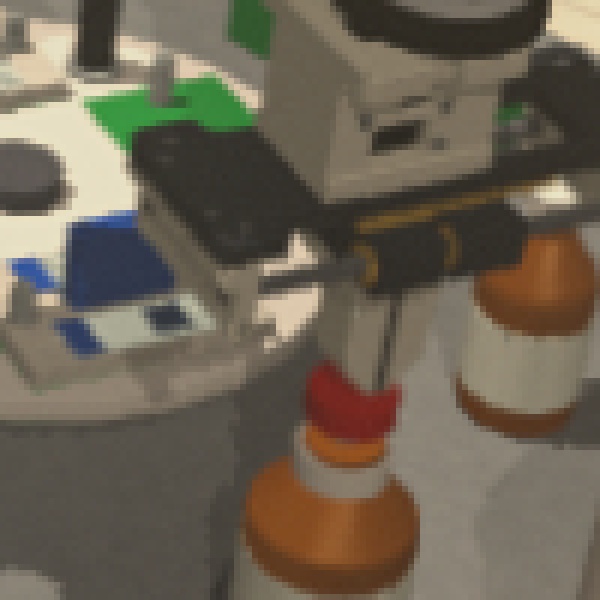

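```bash
python3 -m handwheel '{"translation":[[0,0,-0.02],[0,0,-0.02],[0,0,-0.02],[0,0,-0.02],[0,0,-0.02],[0,0,-0.02],[0,0,-0.02],[0,0,0]],"twist":[0,0,0,0,0,0,0,0]}'
```

```text
time: 44.5
tool_pos: [435.7, -406.7, 157.2]
tcp_rot: [-3.118, 0.007, -0.463]
contact_force: [-2.0, 3.3, 7.0]
grip_width: 1.0
```

```bash
python3 -m handwheel '{"translation":[[0,0,-0.02],[0,0,-0.02],[0,0,-0.02],[0,0,-0.02],[0,0,-0.02],[0,0,0],[0,0,0],[0,0,0]],"twist":[0,0,0,0,0,0,0,0]}'
python3 - <<'E'
from h import *
c=shot('side','cap3'); im=cv2.imread('pics/cap3.png'); cv2.imwrite('pics/cap3.png',cv2.resize(im[240:340,390:490],(600,600),interpolation=3))
E
```

```text
time: 45.5
tool_pos: [435.6, -406.5, 159.0]
tcp_rot: [-3.124, -0.004, -0.462]
contact_force: [-1.9, 1.4, 6.5]
grip_width: 0.3
```

View pics/cap3.png

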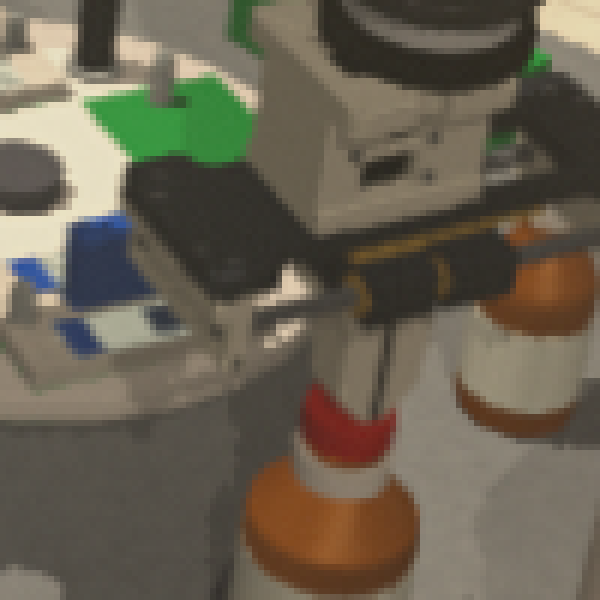

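```bash
python3 -m handwheel '{"translation":[[0,0,-0.04],[0,0,-0.05],[0,0,-0.06],[0,0,-0.06],[0,0,-0.06],[0,0,-0.06],[0,0,-0.06],[0,0,-0.06]],"twist":[0,0,0,0,0,0,0,0]}'
python3 - <<'E'
from h import *
o=get_obs();print(o['tool_pos'],o['contact_force'])
c=shot('side','cap4'); im=cv2.imread('pics/cap4.png'); cv2.imwrite('pics/cap4.png',cv2.resize(im[240:340,390:490],(600,600),interpolation=3))
E
```

```text
time: 46.55
tool_pos: [435.6, -406.3, 155.4]
tcp_rot: [3.138, -0.041, -0.456]
contact_force: [-17.9, 18.1, 59.8]
grip_width: 0.4
[ 435.6233108  -406.27907938  155.38128249] [-17.90334709  18.12385336  59.76548409]
```

View pics/cap4.png

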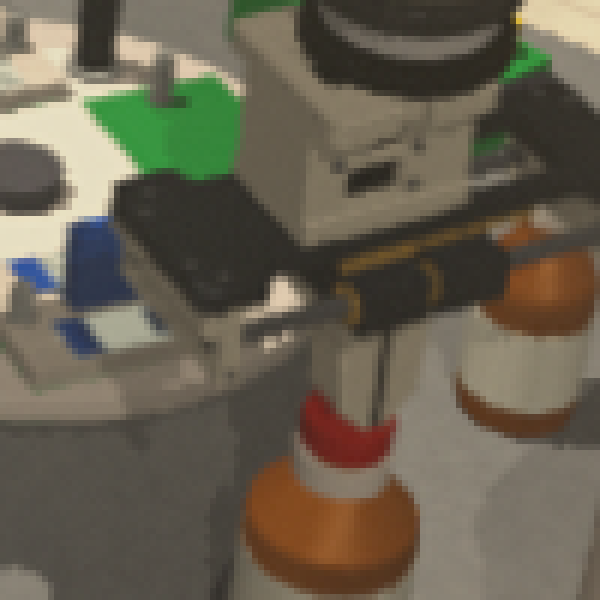

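```bash
python3 -m handwheel '{"translation":[[0,0,0.05],[0,0,0.1],[0,0,0.15],[0,0,0.1],[0,0,0],[0,0,0],[0,0,0],[0,0,0]],"twist":[0,0,0,0,0,0,0,0]}'
python3 - <<'E'
from h import *
o=get_obs();print(o['tool_pos'],o['contact_force'])
c=capture('side');im=c['img'][:,:,::-1]; cv2.imwrite('pics/cap5.png',cv2.resize(im[240:340,390:490],(600,600),interpolation=3))
print(patches(c))
a=np.radians(63.3-5)
cv2.imwrite('pics/d5.png',cv2.resize(im[200:300,315:465],(750,500),interpolation=3))
E
```

```text
time: 47.6
tool_pos: [435.0, -405.5, 217.2]
tcp_rot: [3.139, -0.04, -0.456]
contact_force: [-0.5, -0.2, 0.4]
grip_width: 0.4
[ 434.98892015 -405.51586859  217.16890231] [-0.5195597  -0.24476776  0.38674538]
[[622.4, -188.7, 115.9, 27.1, 34.7]]
```

View pics/cap5.png

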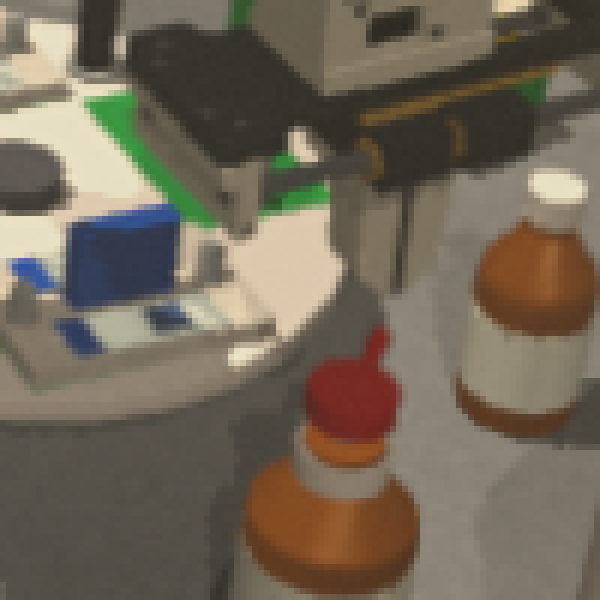

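View pics/d5.png

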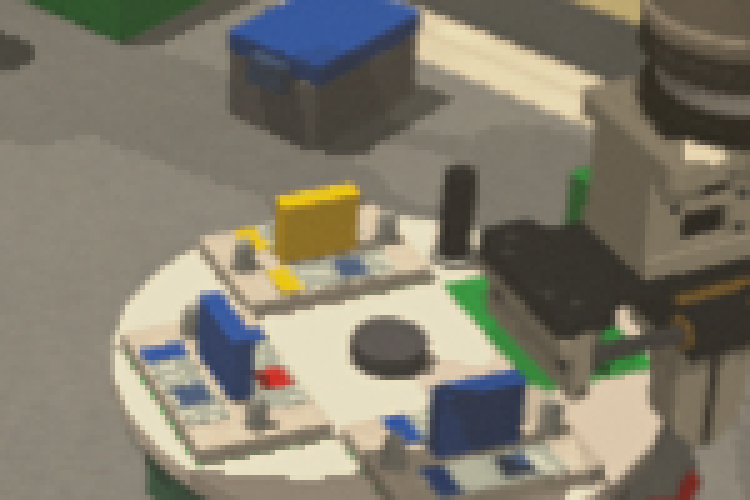

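```bash
python3 -m handwheel '{"translation":[[0.15,0.18,0],[0.22,0.27,0],[0.22,0.27,0],[0.22,0.27,0],[0.22,0.27,0],[0.22,0.27,0],[0.22,0.27,0],[0,0,0]],"twist":[0,0,0,0,0,0,0,0]}' 140
python3 - <<'E'
from h import *
o=get_obs();print(o['tool_pos'],o['tcp_rot'])
c=capture('side'); cv2.imwrite('pics/k1.png',rect(c,600,740,-200,-60,115,4)[:,:,::-1])
im=c['img'][:,:,::-1]; cv2.imwrite('pics/d6.png',cv2.resize(im[160:300,325:475],(642,600),interpolation=3))
r=spot_point('side','knob'); print([(W(c,x['position']).round(0).tolist(),round(x['score'],2)) for x in r[:5]])
E
```

```text
time: 48.65
tool_pos: [660.3, -127.0, 214.5]
tcp_rot: [3.138, -0.037, -0.459]
contact_force: [-0.2, -0.3, 0.3]
grip_width: 41.1
[ 660.26565187 -126.95562116  214.48131373] [ 3.13848597 -0.03733677 -0.45930062]
[([667.0, -125.0, 113.0], 0.96)]
```

View pics/k1.png

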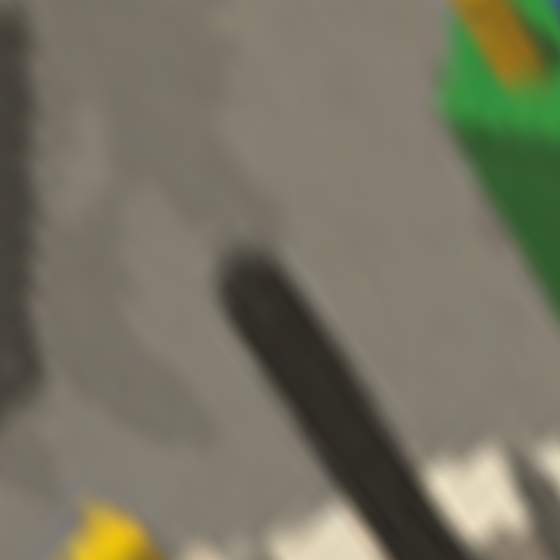

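View pics/d6.png

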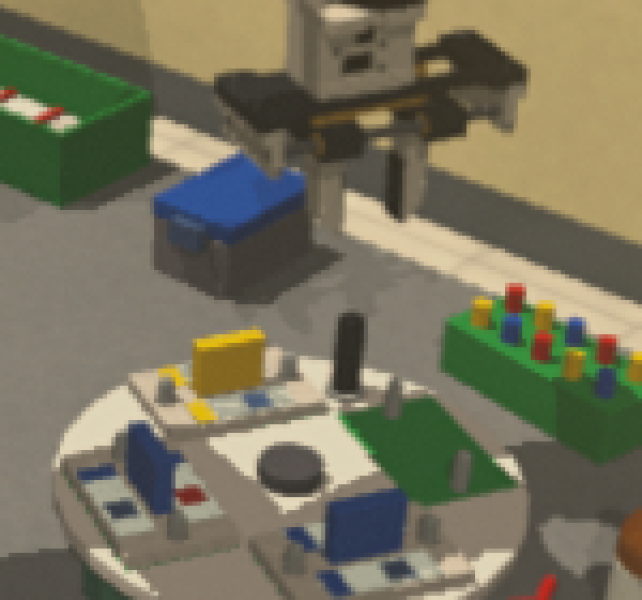

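```bash
python3 -m handwheel '{"translation":[[0.063,0.02,-0.1],[0,0,-0.2],[0,0,-0.12],[0,0,0],[0,0,0],[0,0,0],[0,0,0],[0,0,0]],"twist":[0,0,0,0,0,0,0,0]}'
python3 - <<'E'
from h import *
c=capture('side'); 
im=c['img'][:,:,::-1]; cv2.imwrite('pics/d7.png',cv2.resize(im[180:280,360:460],(600,600),interpolation=3))
E
```

```text
time: 49.75
tool_pos: [667.2, -133.6, 149.6]
tcp_rot: [3.137, -0.039, -0.472]
contact_force: [-0.7, 0.1, -0.2]
grip_width: 41.4
```

View pics/d7.png

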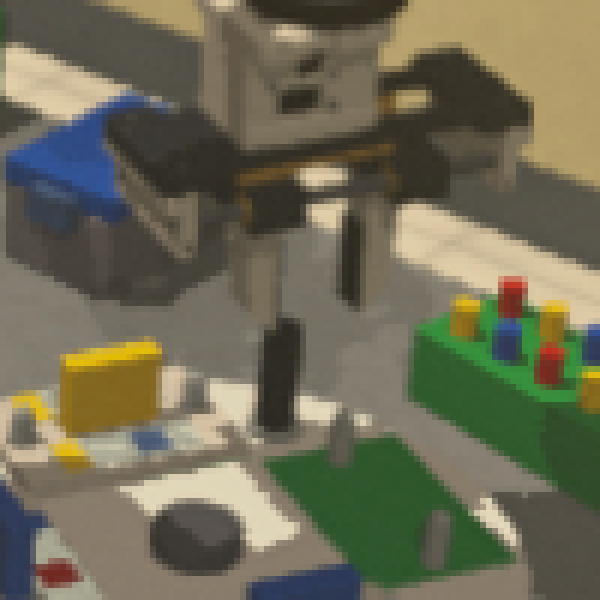

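```bash
python3 -m handwheel '{"translation":[[0.017,0.064,0],[0,0,0],[0,0,0],[0,0,0],[0,0,0],[0,0,0],[0,0,0],[0,0,0]],"twist":[0,0,0,0,0,0,0,0]}'
python3 - <<'E'
from h import *
c=capture('side'); 
im=c['img'][:,:,::-1]; cv2.imwrite('pics/d8.png',cv2.resize(im[180:280,360:460],(600,600),interpolation=3))
E
```

```text
time: 50.8
tool_pos: [670.1, -123.0, 149.8]
tcp_rot: [3.137, -0.039, -0.471]
contact_force: [-0.2, 0.3, 0.3]
grip_width: 41.3
```

View pics/d8.png

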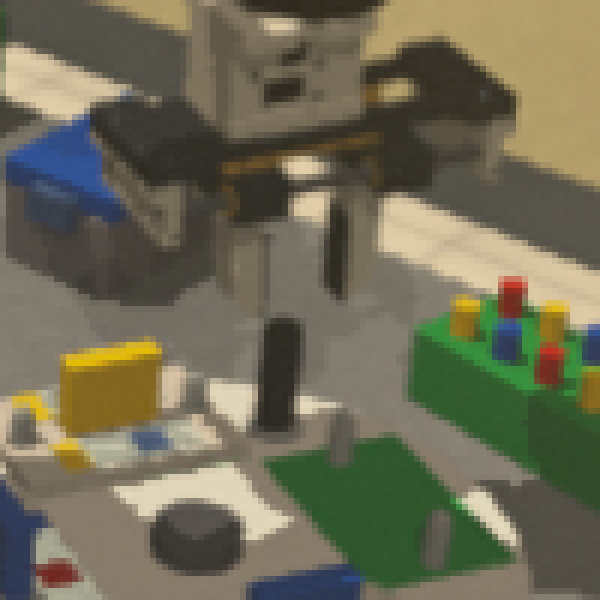

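```bash
python3 -m handwheel '{"translation":[[0,0,-0.06],[0,0,-0.08],[0,0,-0.08],[0,0,-0.07],[0,0,0],[0,0,0],[0,0,0],[0,0,0]],"twist":[0,0,0,0,0,0,0,0]}'
python3 -m handwheel '{"translation":[[0,0,0],[0,0,0],[0,0,0],[0,0,0],[0,0,0],[0,0,0],[0,0,0],[0,0,0]],"twist":[0,0,0,0,0,0,0,0]}' 255
```

```text
time: 51.85
tool_pos: [669.8, -122.9, 102.5]
tcp_rot: [3.137, -0.038, -0.471]
contact_force: [0.7, 0.0, -0.0]
grip_width: 41.2
time: 52.85
tool_pos: [668.6, -122.8, 102.9]
tcp_rot: [3.136, -0.035, -0.471]
contact_force: [-1.3, 0.9, 1.0]
grip_width: 19.5
```

```bash
cat > turn.py <<'E'
from h import *
import sys
C=np.array([559.4,-158.9]); st=float(sys.argv[1])
o=get_obs();p=o['tool_pos'][:2]-C; a=np.arctan2(p[1],p[0]); print('ang',np.degrees(a),'r',np.hypot(*p),o['tool_pos'][2],o['contact_force'],o['tcp_rot'],o['grip_width'],o['joint_positions'].round(2))
q=p; L=[]
for i in range(8):
    b=a-np.radians(st)*(i+1); n=116*np.array([np.cos(b),np.sin(b)]); L.append([round(float(t),3) for t in (n-q)/150]); q=n
print(L)
E
python3 turn.py 10
```

```text
ang 18.30315887564725 r 115.02462372534205 102.90411890852502 [-1.30219859  0.85639492  1.02037073] [ 3.1360025  -0.03530028 -0.47131085] 19.54422975716007 [-0.29  0.74  1.26 -0.01  1.11  0.19]
[[0.037, -0.129], [0.008, -0.135], [-0.016, -0.134], [-0.039, -0.129], [-0.061, -0.12], [-0.081, -0.108], [-0.098, -0.092], [-0.113, -0.074]]
```

```bash
python3 -m handwheel '{"translation":[[0.037,-0.129,0.01],[0.008,-0.135,0.01],[-0.016,-0.134,0],[-0.039,-0.129,0],[-0.061,-0.12,0],[-0.081,-0.108,0],[-0.098,-0.092,0],[-0.113,-0.074,0]],"twist":[0,0,0,0,0,0,0,0]}'
python3 turn.py 10
```

```text
time: 53.85
tool_pos: [607.1, -261.7, 102.9]
tcp_rot: [-3.141, -0.019, -0.47]
contact_force: [-1.8, 12.0, 1.2]
grip_width: 19.4
ang -65.11157734815339 r 113.2946289835042 102.89264428680552 [-1.77846484 11.9853256   1.23513304] [-3.14071638 -0.01931017 -0.46995102] 19.426718399016234 [-0.52  0.71  1.31  0.    1.1  -0.05]
[[-0.119, -0.062], [-0.133, -0.023], [-0.135, 0.0], [-0.133, 0.024], [-0.127, 0.046], [-0.117, 0.068], [-0.103, 0.087], [-0.086, 0.103]]
```

```bash
python3 -m handwheel '{"translation":[[-0.119,-0.06,0.01],[-0.133,-0.023,0.01],[-0.135,0.0,0.01],[-0.133,0.024,0],[-0.127,0.046,0],[-0.117,0.068,0],[-0.103,0.087,0],[-0.086,0.103,0]],"twist":[0,0,0,0,0,0,0,0]}'
python3 turn.py 10
python3 - <<'E'
from h import *
c=capture('side'); 
im=c['img'][:,:,::-1]; cv2.imwrite('pics/d9.png',cv2.resize(im[180:310,320:470],(692,600),interpolation=3))
E
```

```text
time: 54.85
tool_pos: [461.5, -222.5, 103.2]
tcp_rot: [-3.124, -0.027, -0.478]
contact_force: [12.3, 4.8, -12.3]
grip_width: 19.3
ang -147.00690860490798 r 116.73664638272913 103.18159525763973 [ 12.34595245   4.79632786 -12.34418773] [-3.12443886 -0.02713412 -0.47818817] 19.27079878372208 [-0.61  0.47  1.77  0.03  0.87 -0.15]
[[-0.059, 0.122], [-0.042, 0.128], [-0.019, 0.133], [0.005, 0.135], [0.028, 0.132], [0.051, 0.125], [0.071, 0.114], [0.09, 0.1]]
```

View pics/d9.png

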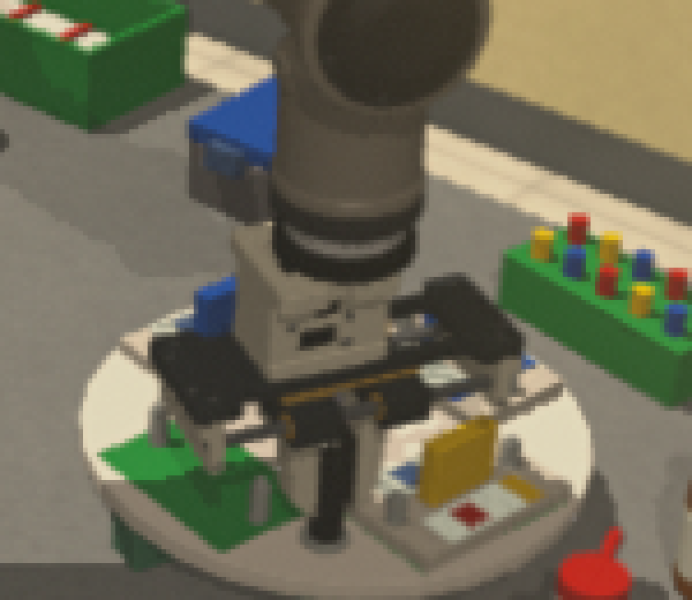

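```bash
python3 -m handwheel '{"translation":[[-0.059,0.122,0],[-0.042,0.128,0],[-0.019,0.133,0],[0.005,0.135,0],[0.028,0.132,0],[0.051,0.125,0],[0.071,0.114,0],[0.09,0.1,0]],"twist":[0,0,0,0,0,0,0,0]}'
python3 turn.py 10
```

```text
time: 55.9
tool_pos: [476.8, -72.3, 103.4]
tcp_rot: [-3.132, -0.033, -0.479]
contact_force: [3.4, -7.9, -10.4]
grip_width: 19.3
ang 133.61675243927866 r 119.67611476943475 103.35166333440324 [  3.35338782  -7.85118372 -10.42987469] [-3.13220651 -0.03250557 -0.47948518] 19.346895681394848 [-0.31  0.43  1.86  0.01  0.82  0.16]
[[0.122, 0.066], [0.118, 0.065], [0.128, 0.043], [0.133, 0.02], [0.135, -0.003], [0.132, -0.027], [0.126, -0.049], [0.115, -0.07]]
```

```bash
python3 -m handwheel '{"translation":[[0.11,0.075,0],[0.118,0.065,0],[0.128,0.043,0],[0.133,0.02,0],[0.135,-0.003,0],[0.132,-0.027,0],[0.126,-0.049,0],[0.115,-0.07,0]],"twist":[0,0,0,0,0,0,0,0]}'
python3 turn.py 10
```

```text
time: 56.9
tool_pos: [621.1, -59.0, 103.3]
tcp_rot: [3.14, -0.016, -0.474]
contact_force: [-2.9, 1.2, -1.2]
grip_width: 19.2
ang 58.3184454959865 r 117.45077253921269 103.30165125570875 [-2.90848244  1.15374009 -1.19388248] [ 3.14035316 -0.01636867 -0.4741239 ] 19.151022736208567 [-0.21  0.65  1.43 -0.01  1.04  0.26]
[[0.103, -0.089], [0.092, -0.098], [0.074, -0.113], [0.053, -0.124], [0.031, -0.131], [0.008, -0.135], [-0.016, -0.134], [-0.039, -0.129]]
```

```bash
python3 -m handwheel '{"translation":[[0.1,-0.092,0],[0.092,-0.098,0],[0.074,-0.113,0],[0.053,-0.124,0],[0.014,-0.05,0],[0.012,-0.05,0],[0.01,-0.05,0],[0,0,0]],"twist":[0,0,0,0,0,0,0,0]}'
python3 turn.py 3
```

```text
time: 57.9
tool_pos: [672.7, -139.6, 103.4]
tcp_rot: [-3.14, -0.007, -0.471]
contact_force: [1.2, -2.2, -5.3]
grip_width: 19.4
ang 9.664134610587025 r 114.97891253134335 103.35211162976711 [ 1.18822375 -2.15586418 -5.27157754] [-3.1402494  -0.00664402 -0.47125432] 19.431952915361457 [-0.32  0.76  1.21  0.    1.17  0.15]
[[0.012, -0.039], [0.004, -0.04], [0.002, -0.04], [-0.001, -0.04], [-0.003, -0.04], [-0.005, -0.04], [-0.007, -0.04], [-0.009, -0.039]]
```

```bash
python3 -m handwheel '{"translation":[[0.008,-0.04,0],[0.006,-0.05,0],[0.005,-0.05,0],[0.005,-0.05,0],[0.0,0,0],[0,0,0],[0,0,0],[0,0,0]],"twist":[0,0,0,0,0,0,0,0]}'
python3 turn.py 3
python3 - <<'E'
from h import *
for n in('side','top'):
    c=capture(n); print(patches(c))
    im=c['img'][:,:,::-1]; cv2.imwrite(f'pics/e1_{n}.png',cv2.resize(im[180:310,320:470],(692,600),interpolation=3))
E
```

```text
time: 58.9
tool_pos: [673.4, -169.5, 103.3]
tcp_rot: [3.141, 0.001, -0.471]
contact_force: [-3.4, 1.4, -2.7]
grip_width: 19.3
ang -5.29459643244889 r 114.50972144855591 103.30540803152402 [-3.38785202  1.43716985 -2.74507276] [ 3.14138584e+00  1.06841447e-03 -4.71210524e-01] 19.33250009738171 [-0.36  0.78  1.17 -0.    1.19  0.11]
[[0.005, -0.041], [-0.007, -0.04], [-0.009, -0.039], [-0.011, -0.039], [-0.013, -0.038], [-0.015, -0.038], [-0.017, -0.037], [-0.019, -0.036]]
[[621.8, -236.6, 114.5, 74.3, 51.5]]
[[596.3, -255.2, 55.5, 73.3, 51.1]]
```

View pics/e1_side.png

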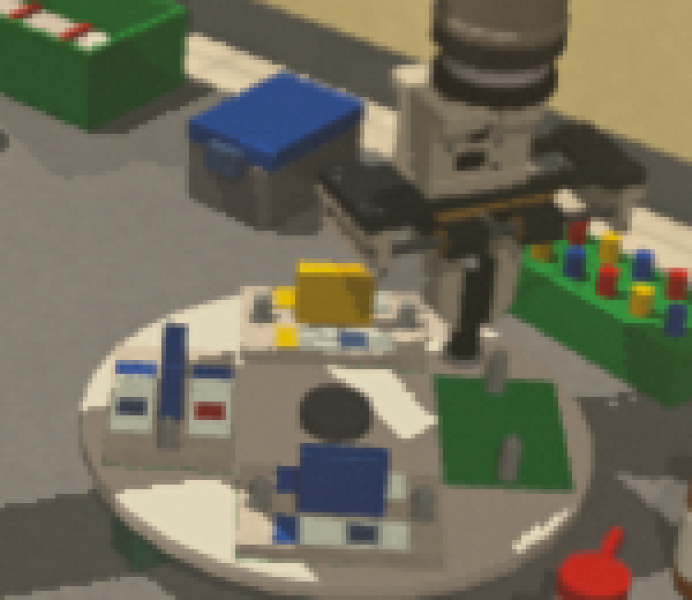

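View pics/e1_top.png

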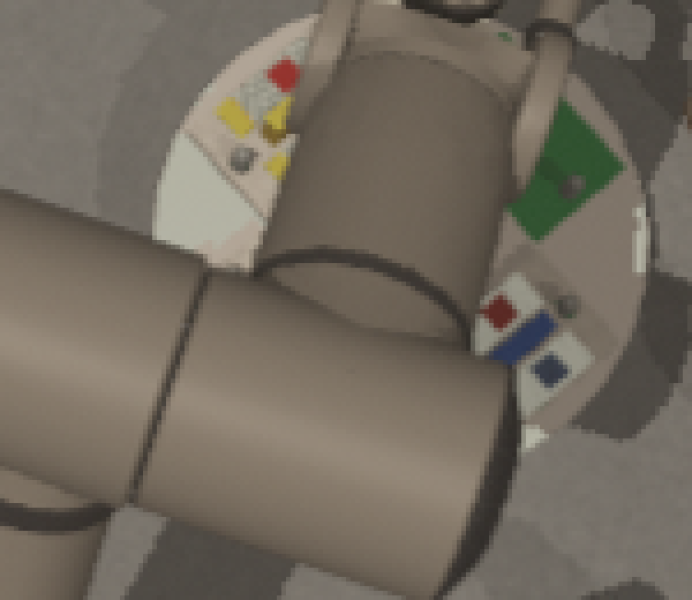

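```bash
python3 -m handwheel '{"translation":[[0.005,-0.04,0],[-0.004,-0.05,0],[-0.008,-0.05,0],[-0.01,-0.05,0],[0.0,0,0],[0,0,0],[0,0,0],[0,0,0]],"twist":[0,0,0,0,0,0,0,0]}'
python3 turn.py 3
```

```text
time: 60.0
tool_pos: [672.4, -176.7, 103.2]
tcp_rot: [-3.115, 0.017, -0.462]
contact_force: [-2.2, 3.9, -2.9]
grip_width: 19.4
ang -8.92660125263734 r 114.4227622304368 103.16862707294446 [-2.22704209  3.94660225 -2.86144807] [-3.11518799  0.01704908 -0.46246431] 19.44335510250796 [-0.38  0.79  1.16  0.03  1.21  0.07]
[[0.003, -0.041], [-0.009, -0.039], [-0.011, -0.039], [-0.013, -0.038], [-0.015, -0.037], [-0.017, -0.037], [-0.019, -0.036], [-0.021, -0.035]]
```

```bash
python3 -m handwheel '{"translation":[[-0.008,-0.05,0],[-0.008,-0.05,0],[-0.008,-0.06,0],[-0.008,-0.06,0],[-0.008,-0.06,0],[-0.008,-0.06,0],[0,0,0],[0,0,0]],"twist":[0,0,0,0,0,0,0,0]}'
python3 turn.py 3
python3 - <<'E'
from h import *
for n in('side','top'):
    c=capture(n); print(patches(c))
    im=c['img'][:,:,::-1]; cv2.imwrite(f'pics/e2_{n}.png',cv2.resize(im[180:310,320:470],(692,600),interpolation=3))
E
```

```text
time: 61.0
tool_pos: [670.9, -180.9, 102.9]
tcp_rot: [-3.05, 0.048, -0.445]
contact_force: [-4.1, 1.7, -1.9]
grip_width: 19.7
ang -11.168879658797241 r 113.61365044017131 102.94520536378674 [-4.11901053  1.67595641 -1.86447546] [-3.04987597  0.04791323 -0.44465781] 19.745318336645695 [-0.41  0.8   1.14  0.1   1.25  0.  ]
[[0.007, -0.043], [-0.011, -0.039], [-0.013, -0.038], [-0.015, -0.038], [-0.017, -0.037], [-0.019, -0.036], [-0.021, -0.035], [-0.022, -0.034]]
[[617.0, -239.8, 114.2, 75.1, 55.0]]
[]
```

View pics/e2_side.png

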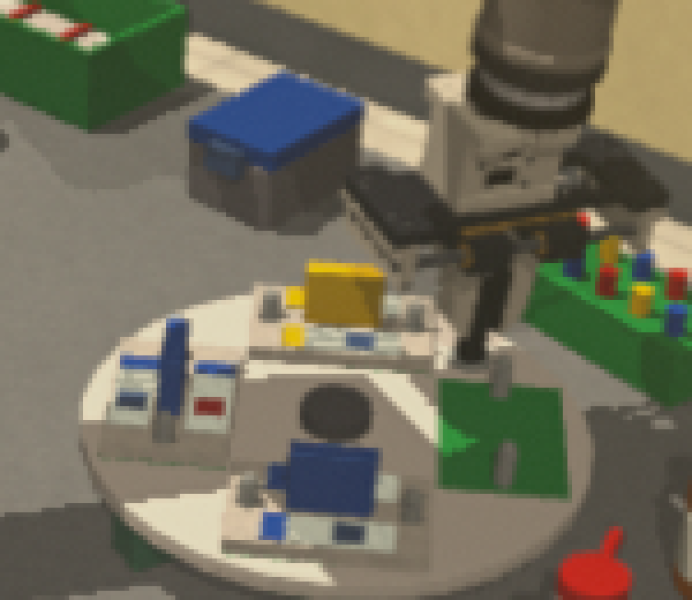

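```bash
python3 -m handwheel '{"translation":[[0,0,0],[0,0,0],[0,0,0],[0,0,0],[0,0,0.1],[0,0,0.2],[0,0,0.3],[0,0,0]],"twist":[0,0,0,0,0,0,0,0]}' 120
python3 - <<'E'
from h import *
c=capture('side'); print(patches(c))
im=c['img'][:,:,::-1]; cv2.imwrite('pics/e3.png',cv2.resize(im[150:310,320:470],(562,600),interpolation=3))
E
```

```text
time: 62.1
tool_pos: [673.2, -185.4, 201.4]
tcp_rot: [-3.05, 0.036, -0.449]
contact_force: [0.2, 0.7, -0.5]
grip_width: 48.9
[[617.0, -240.1, 115.1, 74.6, 55.0]]
```

View pics/e3.png

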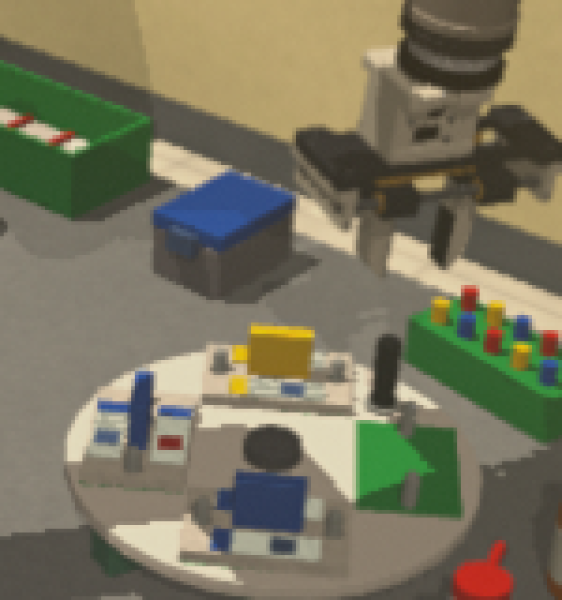

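```bash
python3 -m handwheel '{"translation":[[-0.06,0.15,0],[-0.12,0.3,0],[-0.12,0.3,0],[-0.12,0.3,0],[-0.12,0.3,0],[-0.12,0.3,0],[-0.12,0.3,0],[-0.06,0.15,0]],"twist":[0.097,0.097,0.097,0.097,0.097,0.097,0.097,0]}'
```

```text
time: 63.15
tool_pos: [537.5, 136.9, 192.7]
tcp_rot: [-3.046, 0.05, 0.649]
contact_force: [0.4, -1.0, 0.1]
grip_width: 48.8
```

```bash
python3 -m handwheel '{"translation":[[-0.08,0.28,0],[-0.08,0.28,0],[-0.08,0.28,0],[-0.08,0.28,0],[-0.09,0.29,0],[0,0,-0.2],[0,0,-0.2],[0,0,0]],"twist":[0,0,0,0,0,0,0,0]}'
python3 - <<'E'
from h import *
c=capture('side'); 
im=c['img'][:,:,::-1]; cv2.imwrite('pics/e4.png',cv2.resize(im[140:290,210:340],(520,600),interpolation=3))
for P in [(475,348.5,53),(387,373.5,53)]: print(proj(c,P))
E
```

```text
time: 64.15
tool_pos: [468.3, 356.7, 126.8]
tcp_rot: [-3.043, 0.059, 0.653]
contact_force: [-0.4, 0.5, 0.3]
grip_width: 48.5
[254.27564791 220.82790393]
[228.2211449 227.6306506]
```

View pics/e4.png

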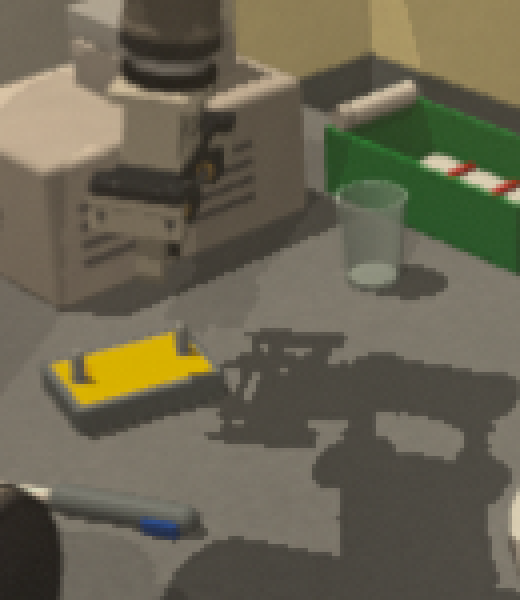

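```bash
python3 -m handwheel '{"translation":[[0.05,-0.061,-0.1],[0,0,-0.1],[0,0,-0.1],[0,0,-0.1],[0,0,-0.05],[0,0,0],[0,0,0],[0,0,0]],"twist":[0,0,0,0,0,0,0,0]}'
python3 - <<'E'
from h import *
c=capture('side'); 
im=c['img'][:,:,::-1]; cv2.imwrite('pics/e5.png',cv2.resize(im[190:260,210:290],(640,560),interpolation=3))
E
```

```text
time: 65.2
tool_pos: [478.9, 347.1, 58.8]
tcp_rot: [-3.045, 0.052, 0.652]
contact_force: [0.5, 0.4, -0.2]
grip_width: 48.6
```

View pics/e5.png

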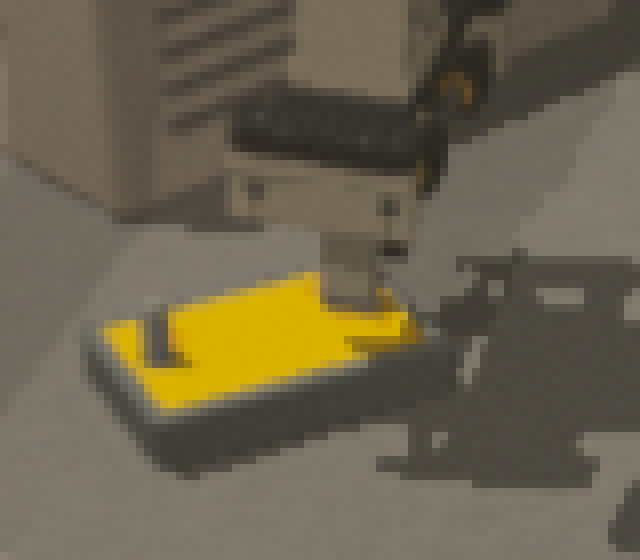

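Lower 4 mm more and close on the pin.

```bash
python3 -m handwheel '{"translation":[[0,0,-0.025],[0,0,0],[0,0,0],[0,0,0],[0,0,0],[0,0,0],[0,0,0],[0,0,0]],"twist":[0,0,0,0,0,0,0,0]}'
python3 -m handwheel '{"translation":[[0,0,0],[0,0,0],[0,0,0],[0,0,0],[0,0,0],[0,0,0],[0,0,0],[0,0,0]],"twist":[0,0,0,0,0,0,0,0]}' 255
```

```text
time: 66.25
tool_pos: [479.2, 347.3, 55.6]
tcp_rot: [-3.045, 0.051, 0.652]
contact_force: [0.0, 0.4, -1.0]
grip_width: 48.5
time: 67.25
tool_pos: [478.6, 346.8, 55.5]
tcp_rot: [-3.045, 0.053, 0.652]
contact_force: [-1.0, -1.5, 2.5]
grip_width: 10.7
```

```bash
python3 -m handwheel '{"translation":[[-0.03,0.014,0],[-0.03,0.014,0],[-0.03,0.014,0],[-0.03,0.014,0],[0,0,0],[0,0,0],[0,0,0],[0,0,0]],"twist":[0,0,0,0,0,0,0,0]}'
```

```text
time: 68.25
tool_pos: [478.0, 346.9, 55.7]
tcp_rot: [-3.072, 0.03, 0.65]
contact_force: [-0.7, -2.9, -0.1]
grip_width: 11.0
```

```bash
python3 -m handwheel '{"translation":[[-0.03,0.024,0],[-0.03,0.024,0],[-0.03,0.024,0],[-0.03,0.024,0],[-0.03,0.024,0],[-0.03,0.024,0],[0,0,0],[0,0,0]],"twist":[0,0,0,0,0,0,0,0]}'
```

```text
time: 69.25
tool_pos: [477.3, 347.5, 55.9]
tcp_rot: [-3.122, 0.01, 0.651]
contact_force: [-0.0, -0.9, 0.6]
grip_width: 10.7
```

```bash
python3 -m handwheel '{"translation":[[-0.03,0.02,0],[-0.03,0.015,0],[0,0,0],[0,0,0],[0,0,0],[0,0,0],[0,0,0],[0,0,0]],"twist":[0,0,0,0,0,0,0,0]}'
python3 -m handwheel '{"translation":[[0,0,0],[0,0,0],[0,0,0],[0,0,0],[0,0,0.1],[0,0,0.3],[0,0,0.3],[0,0,0.3]],"twist":[0,0,0,0,0,0,0,0]}' 130
```

```text
time: 70.25
tool_pos: [476.8, 347.8, 55.9]
tcp_rot: [-3.139, 0.001, 0.655]
contact_force: [1.5, -3.3, -1.0]
grip_width: 11.2
time: 71.25
tool_pos: [473.9, 348.5, 209.7]
tcp_rot: [-3.136, 0.006, 0.655]
contact_force: [-0.5, 0.9, 0.4]
grip_width: 44.9
```

```bash
python3 - <<'E'
from h import *
for n in('side','top'):
    c=capture(n); print(n,patches(c))
    for l in('control','carrier1'):
        r=spot_point(n,l); print(l,[(W(c,x['position']).round(0).tolist(),round(x['score'],2)) for x in r[:5]])
    overlay(c,641.5 if n=='side' else 639,-101,55,np.radians(-54.6),(345,475,180,290),'f_'+n,6)
    cv2.imwrite(f'pics/S2_{n}.png',rect(c,350,510,300,430,25,4)[:,:,::-1])
E
```

```text
side [[617.0, -240.3, 115.2, 74.8, 55.0]]
control [([304.0, 538.0, 2.0], 0.75)]
carrier1 [([499.0, -71.0, 56.0], 0.95), ([477.0, -216.0, 55.0], 0.8), ([501.0, -73.0, 54.0], 0.17)]
top [[614.5, -240.6, 113.8, 73.3, 55.0]]
control [([641.0, -101.0, 53.0], 0.8), ([296.0, -273.0, -2.0], 0.51)]
carrier1 [([474.0, -222.0, 55.0], 0.9)]
```

View pics/f_side.png

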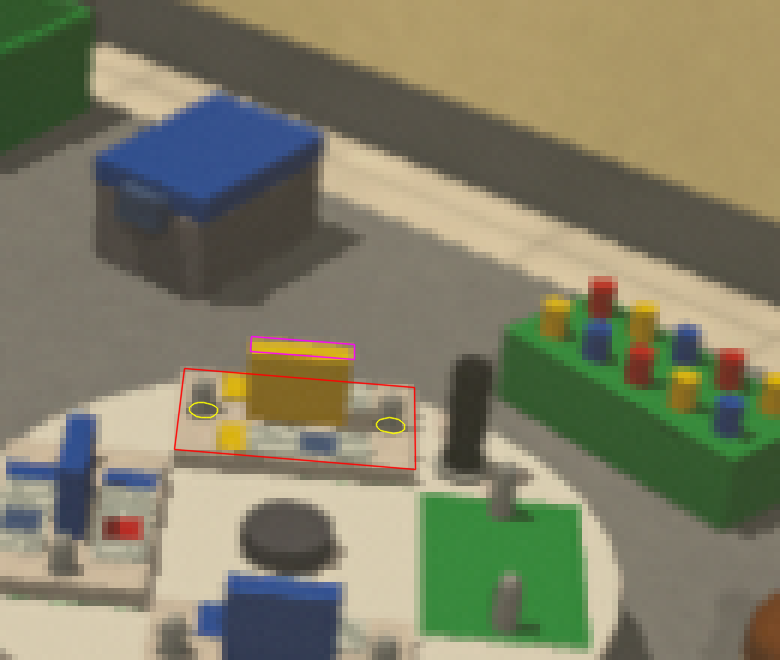

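View pics/f_top.png

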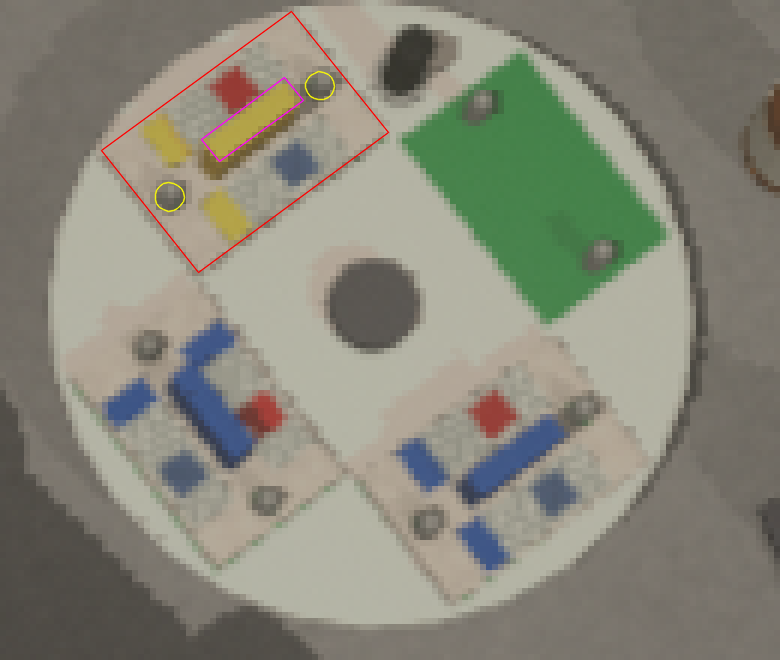

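```bash
python3 -m handwheel '{"translation":[[0.07,-0.18,0],[0.14,-0.36,0],[0.14,-0.36,0],[0.14,-0.36,0],[0.14,-0.36,0],[0.14,-0.36,0],[0.14,-0.36,0],[0.07,-0.18,0]],"twist":[-0.024,0,0,0,0,0,0,0]}'
```

```text
time: 72.55
tool_pos: [616.8, -40.3, 193.4]
tcp_rot: [-3.123, 0.029, 0.622]
contact_force: [-0.2, -0.0, 0.4]
grip_width: 45.2
```

```bash
python3 -m handwheel '{"translation":[[0.08,-0.2,0],[0.08,-0.2,0],[0,0,-0.1],[0,0,-0.15],[0,0,-0.1],[0,0,0],[0,0,0],[0,0,0]],"twist":[0,0,0,0,0,0,0,0]}'
python3 - <<'E'
from h import *
c=capture('side'); 
im=c['img'][:,:,::-1]; cv2.imwrite('pics/g1.png',cv2.resize(im[180:280,350:450],(600,600),interpolation=3))
E
```

```text
time: 73.55
tool_pos: [637.3, -101.7, 129.4]
tcp_rot: [-3.109, 0.039, 0.62]
contact_force: [0.8, 0.1, -0.0]
grip_width: 45.0
```

View pics/g1.png

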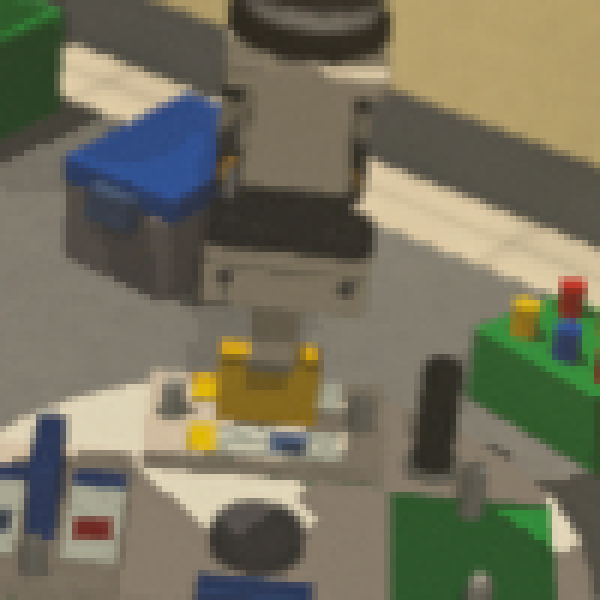

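```bash
python3 -m handwheel '{"translation":[[0.031,0,0],[0,0,0],[0,0,-0.06],[0,0,-0.08],[0,0,-0.08],[0,0,-0.035],[0,0,0],[0,0,0]],"twist":[0,0,0,0,0,0,0,0]}'
python3 - <<'E'
from h import *
c=capture('side'); 
im=c['img'][:,:,::-1]; cv2.imwrite('pics/g2.png',cv2.resize(im[180:280,350:450],(600,600),interpolation=3))
E
```

```text
time: 74.6
tool_pos: [642.3, -101.8, 88.8]
tcp_rot: [-3.109, 0.038, 0.62]
contact_force: [0.1, 0.0, 0.3]
grip_width: 45.3
```

View pics/g2.png

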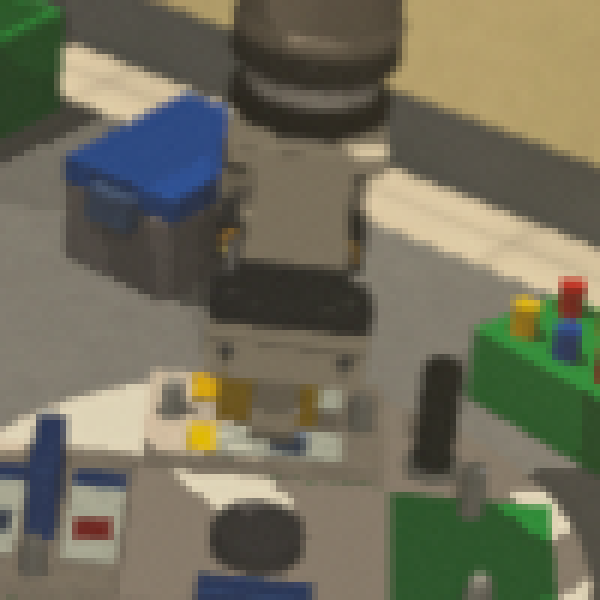

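```bash
python3 -m handwheel '{"translation":[[0,0,0.018],[0,0,0],[0,0,0],[0,0,0],[0,0,0],[0,0,0],[0,0,0],[0,0,0]],"twist":[0,0,0,0,0,0,0,0]}'
python3 -m handwheel '{"translation":[[0,0,0],[0,0,0],[0,0,0],[0,0,0],[0,0,0],[0,0,0],[0,0,0],[0,0,0]],"twist":[0,0,0,0,0,0,0,0]}' 255
```

```text
time: 75.65
tool_pos: [642.8, -101.9, 92.8]
tcp_rot: [-3.111, 0.037, 0.62]
contact_force: [-0.9, 0.1, 0.1]
grip_width: 44.9
time: 76.65
tool_pos: [642.9, -102.1, 93.9]
tcp_rot: [-3.112, 0.037, 0.619]
contact_force: [-2.1, 0.7, 1.9]
grip_width: 13.9
```

```bash
python3 -m handwheel '{"translation":[[-0.025,-0.018,0],[-0.025,-0.018,0],[-0.025,-0.018,0],[-0.025,-0.018,0],[0,0,0],[0,0,0],[0,0,0],[0,0,0]],"twist":[0,0,0,0,0,0,0,0]}'
python3 - <<'E'
from h import *
c=capture('side'); print(patches(c))
im=c['img'][:,:,::-1]; cv2.imwrite('pics/g3.png',cv2.resize(im[180:280,350:450],(600,600),interpolation=3))
E
```

```text
time: 77.65
tool_pos: [640.2, -103.5, 93.0]
tcp_rot: [-3.119, 0.003, 0.618]
contact_force: [1.5, 1.6, 0.3]
grip_width: 13.4
[[617.4, -240.2, 115.6, 74.7, 55.0]]
```

View pics/g3.png

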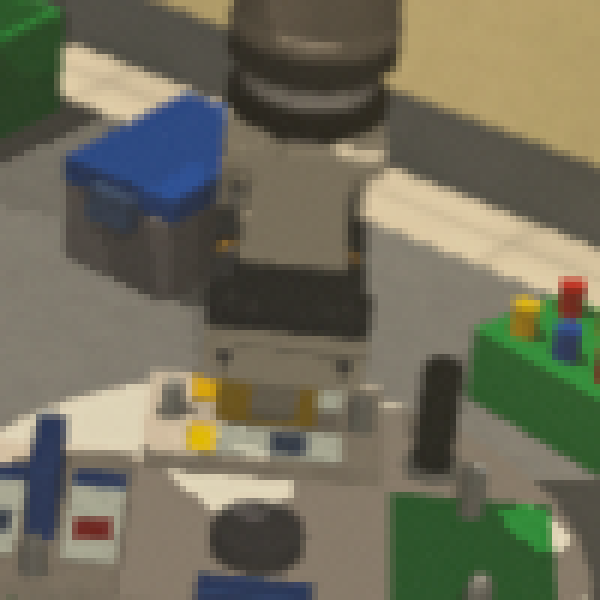

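```bash
python3 -m handwheel '{"translation":[[0,0,0.03],[0,0,0.03],[0,0,0.04],[0,0,0.04],[0,0,0.05],[0,0,0.05],[0,0,0.05],[0,0,0.05]],"twist":[0,0,0,0,0,0,0,0]}'
python3 - <<'E'
from h import *
o=get_obs(); print(o['tcp_rot'])
c=capture('side'); print(patches(c)); p=o['tool_pos']
overlay(c,p[0]-.5,p[1]+.6,p[2]-38,o['tcp_rot'][2]-np.pi/2,(340,460,170,270),'g4',6)
E
```

```text
time: 78.7
tool_pos: [638.8, -104.2, 146.8]
tcp_rot: [-3.117, 0.006, 0.618]
contact_force: [0.2, 0.1, -2.3]
grip_width: 13.8
[-3.1172512   0.00579699  0.61833508]
[[616.9, -240.4, 114.6, 74.6, 54.8], [640.8, -100.5, 74.2, 114.7, 55.1]]
```

View pics/g4.png

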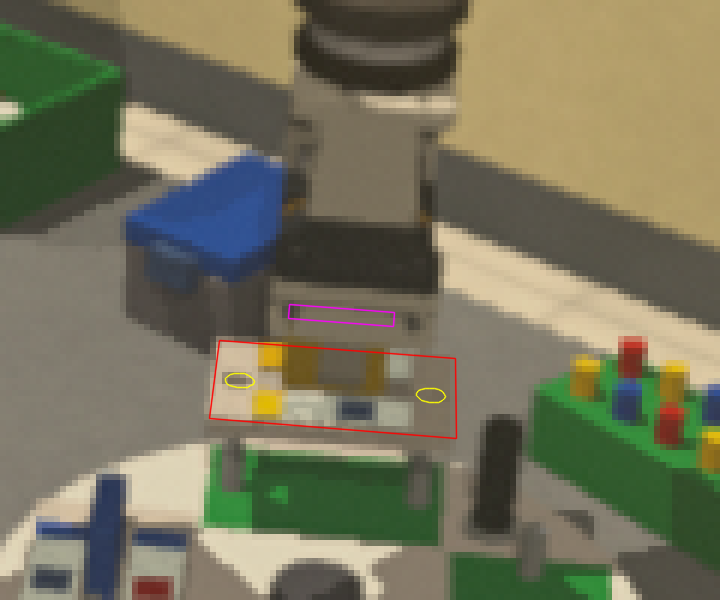

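```bash
python3 -m handwheel '{"translation":[[0,0,0.12],[0,0.05,0.12],[-0.05,0.15,0],[-0.09,0.22,0],[-0.1,0.24,0],[-0.1,0.24,0],[-0.1,0.24,0],[-0.1,0.24,0]],"twist":[0,0,0,0.05,0.05,0.05,0.05,0.05]}'
```

```text
time: 79.75
tool_pos: [550.0, 111.7, 180.3]
tcp_rot: [-3.112, 0.008, 1.021]
contact_force: [1.0, 1.3, -2.3]
grip_width: 13.8
```

```bash
python3 -m handwheel '{"translation":[[-0.1,0.24,0],[-0.1,0.24,0],[-0.1,0.24,0],[-0.1,0.24,0],[-0.1,0.24,0],[-0.08,0.18,0],[-0.06,0.12,0],[0,0.05,0]],"twist":[0.05,0.05,0.05,0.03,0,0,0,0]}'
```

```text
time: 80.75
tool_pos: [435.7, 358.1, 173.8]
tcp_rot: [-3.1, 0.014, 1.324]
contact_force: [1.1, -1.8, -2.9]
grip_width: 13.7
```

```bash
python3 -m handwheel '{"translation":[[-0.012,0.012,0],[0,0,-0.1],[0,0,-0.15],[0,0,-0.15],[0,0,-0.08],[0,0,0],[0,0,0],[0,0,0]],"twist":[-0.017,0,0,0,0,0,0,0]}'
python3 - <<'E'
from h import *
o=get_obs(); print(o['tcp_rot'])
c=capture('side'); p=o['tool_pos']; y=o['tcp_rot'][2]-np.pi/2
a=np.radians(-15.7)
overlay(c,p[0]-.5-1.3*np.cos(y),p[1]+.6-1.3*np.sin(y),p[2]-38,y,(200,300,180,260),'h1',8,[(432+np.cos(a)*s,360.8+np.sin(a)*s,53) for s in(46,-46)])
E
```

```text
time: 81.75
tool_pos: [434.5, 356.4, 96.8]
tcp_rot: [-3.1, 0.016, 1.291]
contact_force: [-0.4, 0.2, -1.7]
grip_width: 14.1
[-3.10003575  0.01642479  1.29128542]
```

View pics/h1.png

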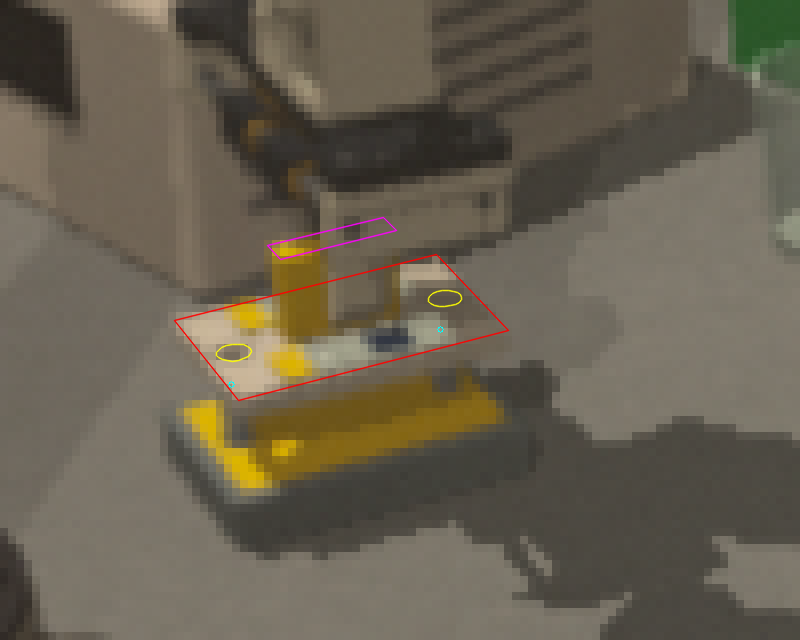

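```bash
python3 -m handwheel '{"translation":[[-0.003,0.02,0],[0,0,0],[0,0,-0.015],[0,0,0],[0,0,0],[0,0,0],[0,0,0],[0,0,0]],"twist":[0.003,0,0,0,0,0,0,0]}'
python3 - <<'E'
from h import *
o=get_obs(); print(o['tcp_rot'])
c=capture('side'); p=o['tool_pos']; y=o['tcp_rot'][2]-np.pi/2
a=np.radians(-15.8)
overlay(c,p[0]-.5-1.3*np.cos(y),p[1]+.6-1.3*np.sin(y),p[2]-38,y,(210,290,190,260),'h2',8,[(432.1+np.cos(a)*s,359.9+np.sin(a)*s,53) for s in(46,-46)])
E
```

```text
time: 82.8
tool_pos: [434.4, 360.1, 95.5]
tcp_rot: [-3.102, 0.015, 1.297]
contact_force: [-0.5, -0.1, -1.8]
grip_width: 13.5
[-3.10154133  0.01475742  1.29667254]
```

View pics/h2.png

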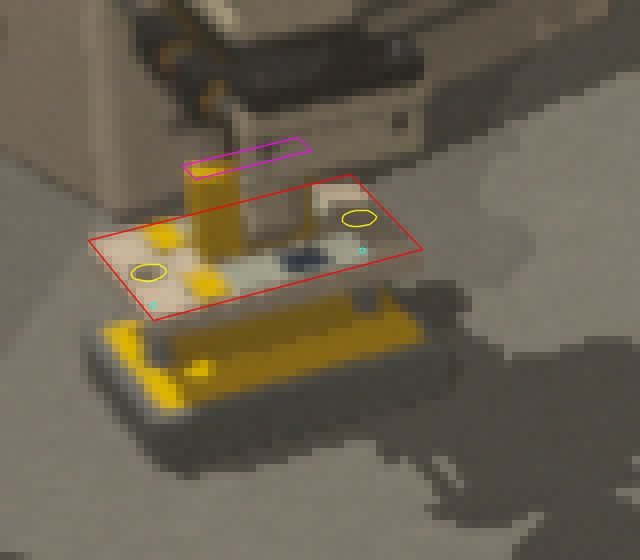

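```bash
python3 -m handwheel '{"translation":[[0,-0.005,-0.02],[0,0,-0.02],[0,0,-0.02],[0,0,-0.02],[0,0,0],[0,0,0],[0,0,0],[0,0,0]],"twist":[0,0,0,0,0,0,0,0]}'
python3 - <<'E'
from h import *
o=get_obs(); print(o['tcp_rot'],o['moment'])
c=capture('side'); p=o['tool_pos']; y=o['tcp_rot'][2]-np.pi/2
a=np.radians(-15.8)
overlay(c,p[0]-.5-1.3*np.cos(y),p[1]+.6-1.3*np.sin(y),p[2]-38,y,(210,290,190,260),'h3',8,[(432.1+np.cos(a)*s,359.9+np.sin(a)*s,53) for s in(46,-46)])
E
```

```text
time: 83.85
tool_pos: [435.0, 360.1, 83.0]
tcp_rot: [-3.103, 0.013, 1.297]
contact_force: [-0.3, 1.6, -2.6]
grip_width: 13.7
[-3.10278638  0.01278238  1.29673109] [ 0.213241   -0.12241059  0.01571522]
```

View pics/h3.png

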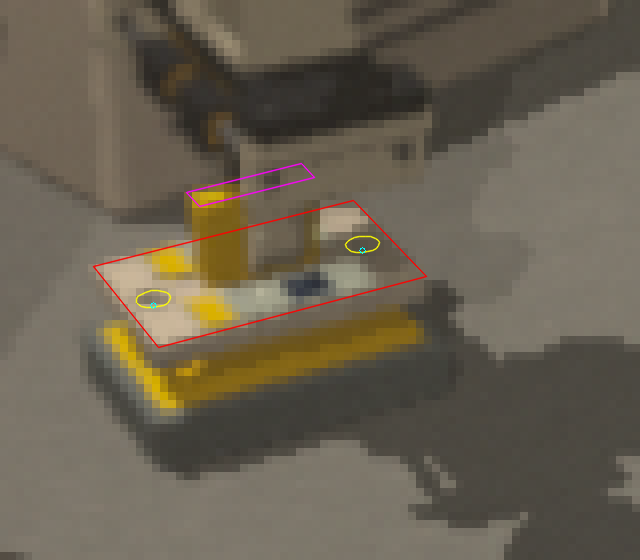

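```bash
python3 -m handwheel '{"translation":[[0,0,-0.02],[0,0,-0.02],[0,0,-0.02],[0,0,-0.02],[0,0,0],[0,0,0],[0,0,0],[0,0,0]],"twist":[0,0,0,0,0,0,0,0]}'
python3 -m handwheel '{"translation":[[0,0,-0.02],[0,0,-0.015],[0,0,-0.015],[0,0,-0.01],[0,0,-0.01],[0,0,0],[0,0,0],[0,0,0]],"twist":[0,0,0,0,0,0,0,0]}'
```

```text
time: 84.9
tool_pos: [435.0, 360.1, 70.0]
tcp_rot: [-3.103, 0.013, 1.297]
contact_force: [0.2, 1.1, -2.8]
grip_width: 13.9
time: 85.9
tool_pos: [434.8, 360.2, 63.2]
tcp_rot: [-3.104, 0.011, 1.297]
contact_force: [-1.0, 0.6, 0.5]
grip_width: 13.9
```

Bottomed at 63.2 (25+38). Slight press, then release and look.

```bash
python3 -m handwheel '{"translation":[[0,0,-0.02],[0,0,-0.015],[0,0,0],[0,0,0],[0,0,0],[0,0,0],[0,0,0],[0,0,0]],"twist":[0,0,0,0,0,0,0,0]}'
python3 -m handwheel '{"translation":[[0,0,0],[0,0,0],[0,0,0],[0,0,0],[0,0,0.1],[0,0,0.3],[0,0,0.3],[0,0,0.3]],"twist":[0,0,0,0,0,0,0,0]}' 140
python3 - <<'E'
from h import *
c=capture('side'); print(patches(c))
overlay(c,432.1,359.9,25,np.radians(-15.8),(210,290,190,260),'h4',8)
cv2.imwrite('pics/h4d.png',cv2.resize(c['img'][190:310,320:470,::-1],(750,600),interpolation=3))
E
```

```text
time: 86.9
tool_pos: [434.7, 360.1, 62.9]
tcp_rot: [-3.105, 0.01, 1.297]
contact_force: [-1.3, 0.8, 2.6]
grip_width: 13.9
time: 87.9
tool_pos: [432.4, 358.1, 215.6]
tcp_rot: [-3.099, 0.017, 1.297]
contact_force: [0.9, 0.2, -0.2]
grip_width: 41.4
[[617.0, -240.2, 115.2, 74.8, 54.9], [640.7, -100.6, 74.7, 114.7, 54.8]]
```

View pics/h4.png

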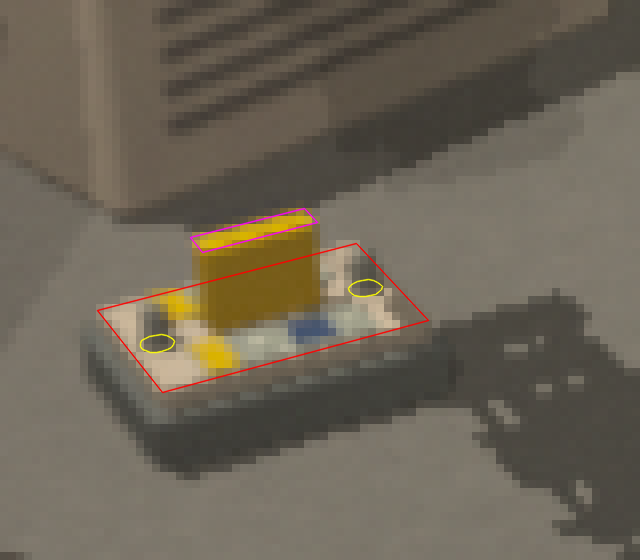

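View pics/h4d.png

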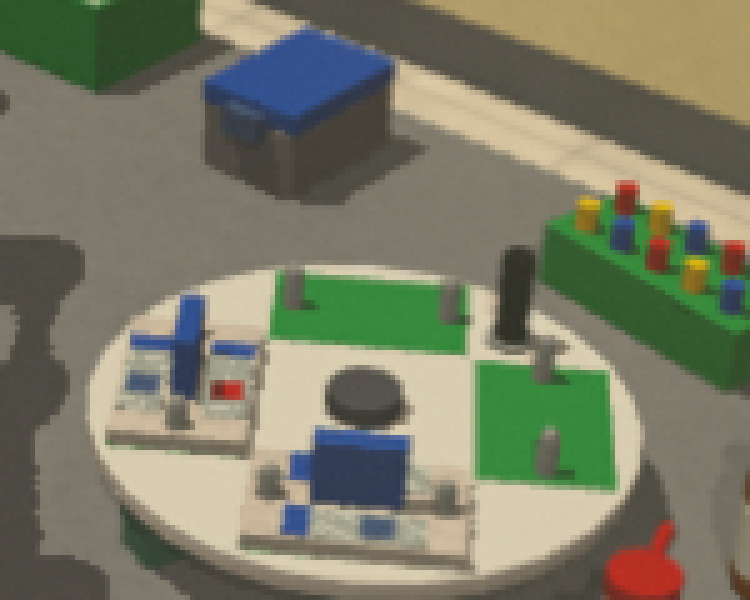

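```bash
python3 - <<'E'
from h import *
c=capture('side')
overlay(c,501,-76.7,55,np.radians(35.4),(330,420,220,310),'i1',7)
overlay(c,477.4,-216.1,55,np.radians(-54.6),(330,420,230,310),'i2',7)
c=capture('top'); cv2.imwrite('pics/i3.png',cv2.resize(c['img'][160:360,150:510,::-1],(792,440),interpolation=3))
E
```

```text
(no output)
```

View pics/i1.png

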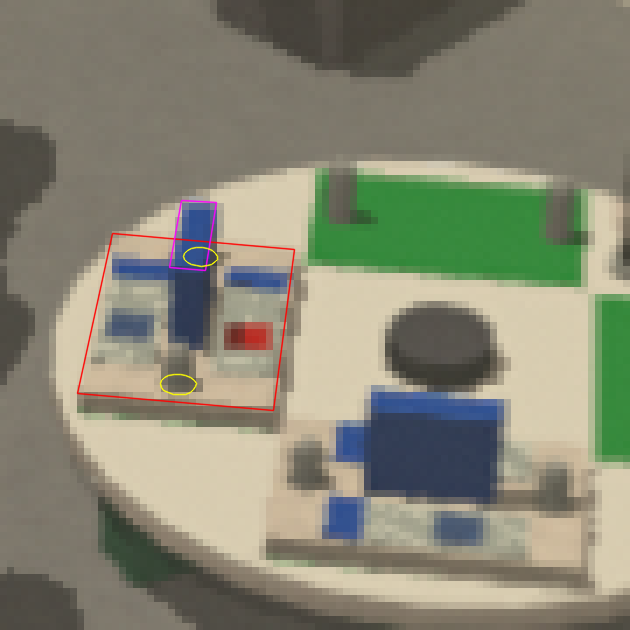

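View pics/i2.png

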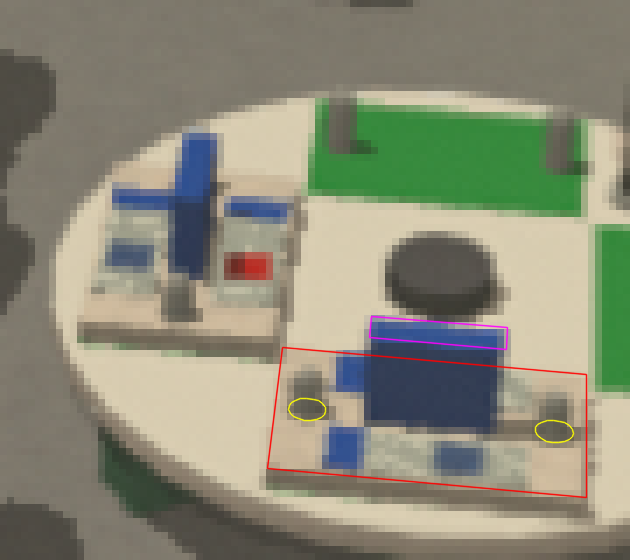

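View pics/i3.png

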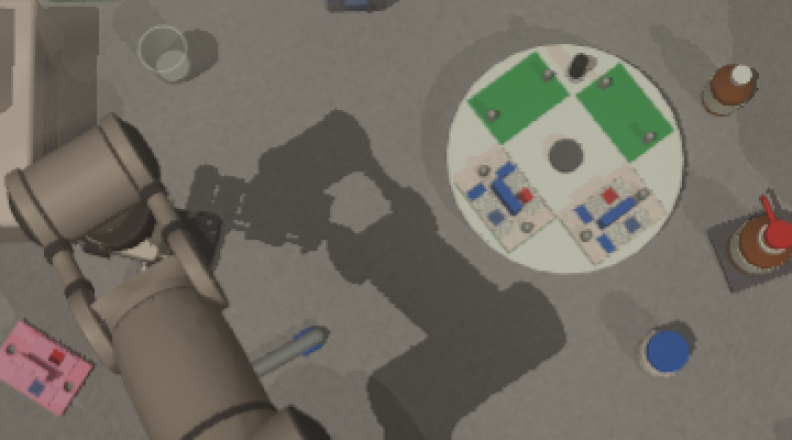

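```bash
python3 -c "
from plant import *
print(get_obs()['time'],get_obs()['dq'].round(3)); print(close_job())"
```

```text
88.05 [ 0.003  0.049  0.07   0.001 -0.027  0.001]
the job is handed in; nothing more can be done
None
```

I finished the job and handed it in at 88 s of the 210 s allowed; no verdict was reported.

**What I did**
- **Loading:** I seated the yellow control and both blue carriers on three places of the disc. Only two blue carriers were present. One blue carrier was knocked aside partway through, so I found it again in the pictures before picking it up.
- **Cap:** I pressed the cap fully down. The neck disappeared in the picture and the force reached about 60 N. I then saw it come back up.
- **Disc:** I turned the disc clockwise until it would go no further. From the green patches that is about 388° (6.78 rad) past its starting angle.
- **Control:** I moved the yellow control to the drying stand and left the pink look-alike alone.

**Last checks**
- In the side view, the outlines I drew for all three carriers matched to about 1–2 mm, with the pins showing through the holes.
- The disc stayed at the same angle to within about 0.2° after I let go of the knob.
- The cap is up, the bystanders in view have not visibly moved, and the gripper is clear at a height of 215 mm.

**Disagreements and problems**
- The two cameras differed by about 2 mm in x throughout.
- I first expected the stop about 19° too early, because I had assumed the disc's zero angle.
- Pushing against the stop tilted the wrist by about 0.1 rad. I removed the tilt by gripping one of the fixed stand pins and pulling sideways before picking up the control.
- I could not read the joint values directly, so "at the stop" rests on the resistance I met and the angle in the pictures.

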